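# Pack a dismantled wall lamp into stacked totes

### The arm

A 6-joint arm with a two-finger parallel gripper is mounted at the origin on the work surface. World frame = base frame: x ahead of the robot, y to its left, z up, the work surface at z = 0. Lengths are in m, angles in rad, forces in N, time in s.
With the tool pointing down it reaches from about 0.375 to 0.9 m from the base axis. Payload 3.1 kg.
Tool frame: the origin (TCP) lies on the centre line of the jaws, within the pads' length; the fingertips stand robot.tip_reach ahead of it and the grasp point (between the pads) lies 8 mm behind it (robot.tip_reach is the distance from the TCP to the fingertips, in m); z points along the fingers, y is the line along which they close (so a half turn about z gives the same grasp; the last joint's range is limited). The gripper opens to 87 mm and grips with 3 to 60 N. Pads are 19 mm wide; open, the fingers measure 117 mm over their backs; the gripper's body (75 mm by 190 mm) begins 51 mm behind the grasp point.
Start: joints at [-0.178, 0.527, 1.433, -0, 1.181, -0.178], TCP at [0.625, 0, 0.234] pointing down, gripper open.
Joint ranges: [-3.08, 3.08], [-0.75, 2.2], [0.22, 2.44], [-1.43, 4.57], [0, 2.65], [-2.85, 2.85]. Speed limits (rad/s): [2.79, 2.79, 3.14, 3.14, 3.14, 3.14].

### API

Orientations are given as a unit quaternion [x, y, z, w].
In Python, from rig import robot gives the robot as it stands.
- The arm moves only by the tool jog_arm, never from a script. Its argument "motion" is one flat list of numbers, 7 for each row, row after row: the shift along the tool's x, y, z scaled (see below), then the turn, a rotation vector about the tool's x, y, z scaled (see below), then the gripper's target within -1 to 1 (shut at 1, half-way at 0, fully open at -1). In form: [x, y, z, rx, ry, rz, hand, x, y, z, rx, ry, rz, hand, ...]. A call has 1 to 12 rows; each row shifts and turns the commanded pose from where the row before left it, along the tool's axes as they then stand; what a row does not reach is not made up. The controller multiplies each number of a shift by 4 cm and each number of a turn by 4 degrees. A row lasts 1/8 s, in which the tool goes at most 62.5 mm and 10.7 degrees, less where a joint would pass 70% of its speed; a pose out of reach is approached as far as the arm can. A call with a number of a shift or a turn outside -1 to 1 is refused whole. A call with a gripper value outside its range is refused whole. The fingers move at their own pace and stop on an object; "grip_force" is the grip in N (left out, the last holds). Time passes only in rows, so rows that do not move let the fingers close. It gives the time, the measured TCP pose, the force, the opening and the grip force at its end, in the units of the state.
- robot.get_obs(): the state, without advancing time (a new reading comes with each control period).
- robot.camera(name): name is "scene" or "side" or "wrist"; returns the picture (400x640x3 uint8, blue, green, red); there is no depth.
- robot.calibration(name): a dict with "fx", "fy", "cx", "cy" (pixels), "R" (3x3) and "t" (3): a world point X has camera coordinates R X + t; the wrist camera has in their place "T_tool_cam" (4x4, takes a point from camera to tool coordinates, whose origin is the TCP and whose axes are the flange's). Camera axes: x right, y down, z forward; pixel columns grow to the right and rows downward; lengths in m; the calibration is good to about 2 mm. A picture is of the moment at which its call begins: read the wrist's pose just before it. calibration takes no time and is no camera call.
- robot.hand_in(): hands the job in; it is judged then, once.
The state is a dict: "time": time; "q": joint angles; "joint_velocities": joint speeds; "joint_torque": joint torques, N m; "position": TCP position; "tool_rot": TCP orientation; "ft_force": force on the tool from outside, world axes, zero at the start; "moment": the same for the moment, N m; "grip_width": finger opening in m; "grip_force": force on a finger pad.
Only numpy, scipy, OpenCV 4.12 (cv2) and the standard library are available. Lean on these libraries where they do the work, as an engineer would, in place of code of your own. Each camera call takes 0.05 s, during which the arm holds its last target. There are 200 camera calls.

### The job

Pack the freshly painted and lacquered lamp parts from the drying rack: first lift every cream backplate up and off its hook and put it in the tote that stands alone, then take the upper of the two nested empty totes and set it on top, turned end for end as needed so that it stands squarely on the ledges and does not nest down onto the plates. Put every brass T-bracket from the rack into that second tote, and finish with the last tote stacked on it in the same way as a cover. Leave the thumb nuts, the glass shade and the brass cup alone.

Things in the scene. Friction and masses are not known exactly. Their poses are not given: they have to be found in the camera images.
- tote_a: blue stack-nest tote standing alone; becomes the bottom of the stack. All three totes are alike: outside 210 (x) by 144 mm (y) at the foot, 233 by 167 at the rim, 105 tall, walls 3, floor 4, 0.26 kg. Origin: centre of underside, z up. The rim's lip is wide (14 mm) at the +x end, narrow (4 mm) at the -x end. Inside each long wall two pillars: see the point.
- tote_a_ledge (a point): top of the pillar at tote_a x +85, y +70 mm. In every tote 20 mm wide pillars stand at x = +85 and -55 mm inside both long walls, reaching in 20 mm; flat tops (ledges) 97 mm above the underside, 8 below the rim; outside they are open grooves. Same way round: a tote nests, 45 mm above the lower. Turned 180 deg: it stands on the ledges, 97 mm above, with 7 mm play each way.
- tote_c: the upper of the two nested empty totes, at the start nested in tote_b the same way round (45 mm above it, about 2 mm play, lifts straight out); it becomes the middle of the stack. Shape and axes as tote_a.
- tote_b: the lower of the two nested empty totes; it becomes the top of the stack. Shape and axes as tote_a.
- tote_c_grip (a point): middle of tote_c's grip band on its +y side, 82.5 mm above its underside. On both long sides of every tote such a band makes up the top 45 mm of the wall: 10 mm thick, upright, from x = -43 to +73 mm, middle plane at y = +85.5 or -85.5 mm. A tote can be pinched there from above, one finger inside, and held level with a firm grip.
- rack: drying rack of steel rod, fixed: a level 10 mm bar 350 mm long, along the rack's y, axis 154 mm high, between posts at y = +-172 mm. Origin: on the bench under the bar's middle. Six hooks at y = -145, -87, -29, 29, 87 and 145 mm point to the rack's -x.
- rack_hook (a point): the rack's hook at y = +29 mm, where its part hangs: 18 mm out from the bar's axis, on the rod's centre line 160 mm high. Hooks are 6 mm rod: level for 32 mm from the bar's axis, then an upturned tip ending 40 mm out, 11 mm higher than the level part. To free a part raise it 14 to 17 mm, then draw it out along the rack's -x by 50 mm.
- plate0: cream painted backplate of a wall lamp: flat metal 80 mm tall, 50 wide, 8 thick, 0.11 kg, hanging upright on a hook. Origin in its middle; z up along the 80 mm as it hangs, y across, x through the thickness. The hook passes through a slot 14 mm wide from z = -8 to z = +18 mm; 22 mm of solid metal above it. May be absent.
- tee0: brass bracket, an upside-down T, 80 mm tall, 8 thick, 0.14 kg, hanging upright on a hook: strap 26 mm wide, cross-foot 50 wide and 20 tall. Origin at mid-height; z up as it hangs, y across, x through the thickness. The hook passes through a slot 14 mm wide from z = -8 to z = +18 mm; 22 mm of solid metal above it. May be absent.
- plate1: cream backplate like plate0, hanging on another hook; may be absent.
- plate2: cream backplate like plate0, hanging on another hook; may be absent.
- tee1: brass T-bracket like tee0, hanging on another hook; may be absent.
- tee2: brass T-bracket like tee0, hanging on another hook; may be absent.
- nut0: brass thumb nut, disc 32 mm across and 7 mm thick with an upright stud, 25 mm tall in all, origin under its centre. Not part of the job: leave it where it is.
- nut1: brass thumb nut, disc 32 mm across and 7 mm thick with an upright stud, 25 mm tall in all, origin under its centre. Not part of the job: leave it where it is.
- nut2: brass thumb nut, disc 32 mm across and 7 mm thick with an upright stud, 25 mm tall in all, origin under its centre. Not part of the job: leave it where it is.
- shade: clear ribbed glass lamp shade panel lying flat, about 115 x 200 x 22 mm, origin under its centre. Not part of the job: leave it where it is.
- cup: open brass lamp-socket cup, 58 mm across, 75 mm tall, origin under its centre. Not part of the job: leave it where it is.

How it is judged:
By the outcome, as a careful person would: the job done as asked, in the order asked, and still so for the second after the job is handed in, with the robot touching nothing.
Of plate0, plate1, plate2 only 2 to 3 are there at a start; the rules pass over those that are not, and their reading is None.
Of tee0, tee1, tee2 only 2 to 3 are there at a start; the rules pass over those that are not, and their reading is None.
At some moment in a run one of tote_a, tote_b may be knocked a few centimetres aside while the robot is not near it.
Once in a run the grip may slacken for a moment while it holds something.
It also fails if it takes over 210 s, if anything falls off the work surface, if the arm or the gripper's body presses on something with over 40 N, if the wrist force passes 120 N, or if a joint passes its speed limit or range.

## Working session

There is one attempt and no reset: what is moved stays moved. The work goes in short steps, Python scripts to look and compute and a tool call to move; the robot and the scene stay as the last step left them, time stands still between calls to the robot, and variables do not carry over. Pictures are saved under pics/ and viewed, at most 14 in all, crops included, and the job is handed in when it is done.

Besides the shell and the picture viewer there is one more tool, called after "Emit:" as name(argument=value, ...) on one line, values as JSON. jog_arm: Moves the arm, as the interface text tells. Shifts and turns lie within -1 to 1; 1 stands for 4 cm of shift or 4 degrees of turn. Its arguments: {"type":"object","properties":{"motion":{"type":"array","items":{"type":"number"}},"grip_force":{"type":"number"}},"required":["motion"]}

```bash
ls; mkdir -p pics; python3 - <<'E'
from rig import robot
import cv2,numpy as np
print(robot.tip_reach, robot.get_obs())
for n in ("scene","side","wrist"):
    c=robot.calibration(n); print(n,{k:np.round(v,4).tolist() for k,v in c.items()})
    cv2.imwrite(f"pics/{n}0.png",robot.camera(n))
E
```

```text
pics
0.011 {'time': 0.0, 'q': array([-1.78466199e-01,  5.28449327e-01,  1.43390902e+00,  3.87512730e-05,
        1.18140387e+00, -1.78499315e-01]), 'joint_velocities': array([-0.00014939,  0.00108803,  0.00027648, -0.00106477,  0.00136812,
        0.00062725]), 'joint_torque': array([-5.45745443e-04, -4.40045428e+01, -1.76593530e+01,  6.32597599e-02,
        5.83207863e-02, -1.53719384e-04]), 'position': array([6.24286416e-01, 1.90036285e-04, 2.32579827e-01]), 'tool_rot': array([ 7.07099871e-01,  7.07112859e-01, -6.03973119e-04, -9.01270556e-04]), 'ft_force': array([-0.17762115, -0.29438069,  0.36599758]), 'moment': array([ 0.02011989, -0.01433309,  0.03047907]), 'grip_force': 0.0, 'grip_width': 0.08684554822238126}
scene {'fx': 377.6733, 'fy': 377.6733, 'cx': 322.6822, 'cy': 197.2455, 'R': [[-0.6026, 0.7978, 0.0186], [0.5939, 0.4639, -0.6574], [-0.5331, -0.3851, -0.7533]], 't': [0.3256, -0.2617, 1.3452]}
side {'fx': 370.5016, 'fy': 370.5016, 'cx': 325.0833, 'cy': 198.5793, 'R': [[0.8427, -0.5382, -0.0114], [-0.2805, -0.4209, -0.8626], [0.4595, 0.7302, -0.5057]], 't': [-0.4721, 0.263, 0.7604]}
wrist {'fx': 298.2831, 'fy': 298.2831, 'cx': 321.0278, 'cy': 199.1305, 'T_tool_cam': [[0.0009, -0.9605, -0.2783, 0.0751], [1.0, 0.001, -0.0, 0.0007], [0.0003, -0.2783, 0.9605, -0.1512], [0.0, 0.0, 0.0, 1.0]]}
```

View pics/scene0.png

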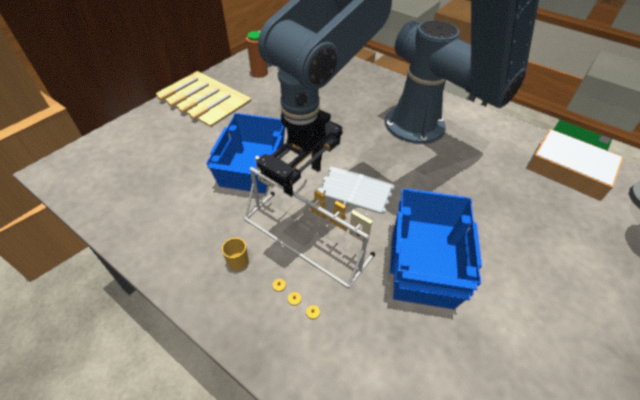

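View pics/side0.png

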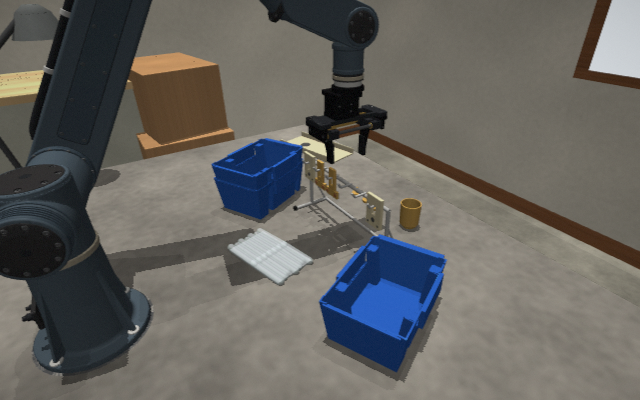

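View pics/wrist0.png

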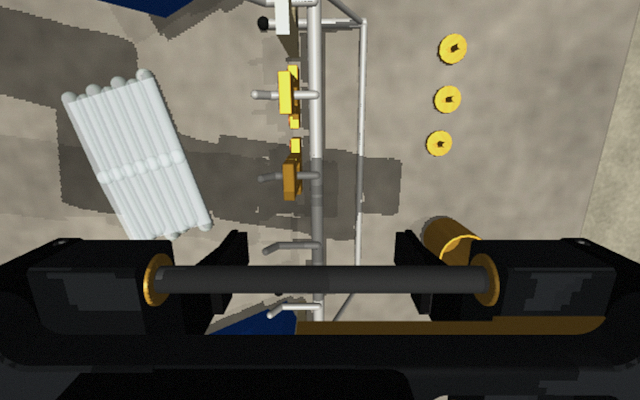

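The totes, rack, parts, shade, nuts and cup are all visible. The lone tote is at scene (245,150), the pair at (435,250), and the rack runs from (255,165) to (365,240). In the wrist view a plate hangs at (287,30), tees at (287,90) and (292,178), and the lower hooks are partly hidden. I'll raise the arm for a clear look.

Emit:
jog_arm(motion=[0,-0.6,-1,0,0,0,-1,0,-0.6,-1,0,0,0,-1,0,-0.6,-1,0,0,0,-1,0,-0.6,-1,0,0,0,-1,0,-0.6,-1,0,0,0,-1,0,0,0,0,0,0,-1])

```text
time: 0.9
position: [0.505, -0.0, 0.4373]
tool_rot: [0.707, 0.707, 0.002, 0.003]
ft_force: [0.0, -0.5, 0.8]
grip_width: 0.0868
grip_force: 0.0
```

```bash
cat > h.py <<'E'
from rig import robot
import cv2,numpy as np
from scipy.spatial.transform import Rotation as R
def pose():
    o=robot.get_obs(); return np.array(o["position"]),R.from_quat(o["tool_rot"]).as_matrix()
def shot(n,f=None):
    p,Rt=pose(); im=robot.camera(n); c=robot.calibration(n)
    if n=="wrist":
        T=np.array(c["T_tool_cam"]); A=Rt@T[:3,:3]; o=p+Rt@T[:3,3]
    else:
        A=np.array(c["R"]).T; o=-A@np.array(c["t"])
    if f: cv2.imwrite("pics/"+f,im)
    return im,dict(A=A,o=o,k=(c["fx"],c["fy"],c["cx"],c["cy"]))
def ray(cam,u,v):
    fx,fy,cx,cy=cam["k"]; return cam["A"]@np.array([(u-cx)/fx,(v-cy)/fy,1.])
def onz(cam,u,v,z):
    d=ray(cam,u,v); return cam["o"]+d*(z-cam["o"][2])/d[2]
def proj(cam,X):
    c=cam["A"].T@(np.array(X)-cam["o"]); fx,fy,cx,cy=cam["k"]; return fx*c[0]/c[2]+cx,fy*c[1]/c[2]+cy
def go(target,yaw=None):
    """units from the present pose to target; yaw = world angle of tool y (closing line), tool down"""
    p,Rt=pose(); d=Rt.T@(np.array(target)-p)/0.04
    out=["shift",np.round(d,2)]
    if yaw is not None:
        y=np.array([np.cos(yaw),np.sin(yaw),0]); z=np.array([0,0,-1.]); Rd=np.c_[np.cross(y,z),y,z]
        out+=["turn",np.round(np.degrees(R.from_matrix(Rt.T@Rd).as_rotvec())/4,2)]
    print(*out)
def blue(im):
    h=cv2.cvtColor(im,cv2.COLOR_BGR2HSV); return cv2.inRange(h,(105,120,40),(125,255,255))
E
python3 - <<'E'
from h import *
print(pose())
for n in ("scene","side","wrist"): shot(n,n+"1.png")
a=[cv2.imread(f"pics/{n}1.png") for n in ("scene","side")]
s=a[0][90:320,190:500]; t=a[1][120:380,200:460]
cv2.imwrite("pics/m1.png",np.hstack([cv2.resize(s,(465,345)),cv2.resize(t,(333,345))]))
E
```

```text
(array([ 5.05018034e-01, -1.36074025e-05,  4.37269310e-01]), array([[ 9.51256784e-05,  9.99972904e-01,  7.36082824e-03],
       [ 9.99998615e-01, -8.28905214e-05, -1.66248564e-03],
       [-1.66183045e-03,  7.36097618e-03, -9.99971527e-01]]))
```

View pics/wrist1.png

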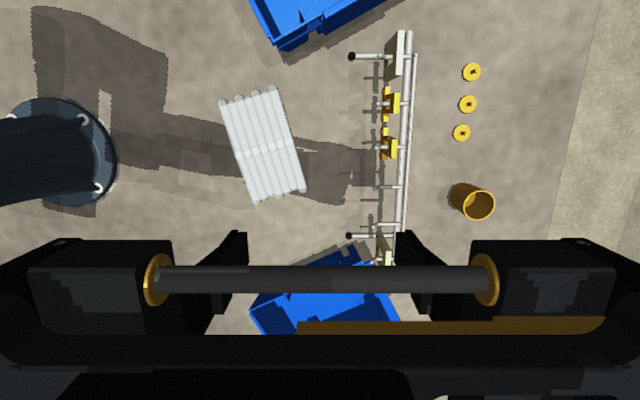

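View pics/m1.png

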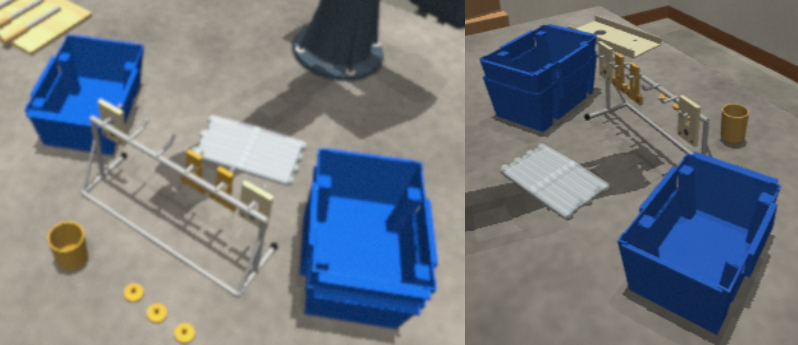

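The raised wrist view shows plates at (395,50) and (385,250) and tees at (392,102) and (390,147). The two middle hooks are empty at (390,187) and (385,225). That makes 2 plates and 2 tees. Next are rough positions of everything.

```bash
python3 - <<'E'
from h import *
im,cam=shot("wrist")
print("bar",onz(cam,414,45,.154),onz(cam,401,200,.154))
p=onz(cam,410,45,.154)
sc,cs=shot("scene"); sd,cd=shot("side")
for n,i,c in(("scene",sc,cs),("side",sd,cd)):
    m=blue(i); k,l,s,ce=cv2.connectedComponentsWithStats(m)
    for j in range(1,k):
        if s[j,4]>800:
            cn=cv2.findContours((l==j).astype(np.uint8),0,1)[0][0]
            ap=cv2.approxPolyDP(cn,5,True)[:,0]
            print(n,s[j],onz(c,*ce[j],.07).round(3)); print([ (tuple(a.tolist()),onz(c,*a,.105)[:2].round(3).tolist(),onz(c,*a,.15)[:2].round(3).tolist()) for a in ap])
E
```

```text
bar [0.62586468 0.16022504 0.154     ] [ 0.62479976 -0.0503373   0.154     ]
scene [ 207  114   79   77 3905] [ 0.516 -0.313  0.07 ]
[((282, 119), [0.371, -0.289], [0.414, -0.248]), ((234, 114), [0.446, -0.424], [0.484, -0.375]), ((207, 161), [0.643, -0.328], [0.669, -0.284]), ((219, 185), [0.685, -0.234], [0.709, -0.196]), ((249, 190), [0.65, -0.16], [0.676, -0.126]), ((256, 155), [0.542, -0.238], [0.574, -0.2]), ((275, 166), [0.542, -0.166], [0.574, -0.133])]
scene [ 390  189   92  120 9090] [0.493 0.303 0.07 ]
[((403, 189), [0.399, 0.156], [0.44, 0.169]), ((392, 237), [0.551, 0.21], [0.583, 0.221]), ((393, 297), [0.683, 0.289], [0.706, 0.295]), ((454, 308), [0.627, 0.402], [0.654, 0.4]), ((480, 283), [0.539, 0.423], [0.572, 0.42]), ((471, 200), [0.324, 0.313], [0.37, 0.317])]
side [ 212  138   91   81 5208] [0.509 0.313 0.07 ]
[((301, 146), [0.704, 0.382], [0.652, 0.285]), ((265, 138), [0.631, 0.525], [0.586, 0.415]), ((213, 163), [0.399, 0.416], [0.374, 0.316]), ((224, 206), [0.338, 0.138], [0.319, 0.063]), ((261, 218), [0.395, 0.033], [0.371, -0.033]), ((293, 194), [0.518, 0.094], [0.482, 0.023])]
side [  319   235   128   137 10990] [ 0.495 -0.313  0.07 ]
[((379, 235), [0.591, -0.182], [0.549, -0.228]), ((361, 246), [0.532, -0.192], [0.495, -0.237]), ((319, 301), [0.37, -0.279], [0.348, -0.317]), ((329, 338), [0.341, -0.357], [0.321, -0.388]), ((396, 371), [0.392, -0.461], [0.368, -0.482]), ((439, 291), [0.571, -0.381], [0.531, -0.409]), ((446, 260), [0.651, -0.326], [0.603, -0.36])]
```

Emit:
jog_arm(motion=[0.9,0,0,0,0,0,-1,0.9,0,0,0,0,0,-1,0.9,0,0,0,0,0,-1,0.9,0,0,0,0,0,-1,0.9,0,0,0,0,0,-1,0.9,0,0,0,0,0,-1,0,0,0,0,0,0,-1,0,0,0,0,0,0,-1])

```text
time: 2.2
position: [0.505, 0.2156, 0.4325]
tool_rot: [0.707, 0.707, -0.001, -0.0]
ft_force: [-0.6, -0.1, -0.3]
grip_width: 0.0871
grip_force: 0.0
```

```bash
cat >> h.py <<'E'
def tote(im,cam,z,rows=235):
    m=blue(im); m[rows:]=0
    cn=max(cv2.findContours(m,0,1)[0],key=cv2.contourArea)[:,0]
    P=np.array([onz(cam,u,v,z)[:2] for u,v in cn]).astype(np.float32)
    (c,s,a)=cv2.minAreaRect(P); 
    if s[0]<s[1]: a+=90
    a=(a+90)%180-90
    print("tote centre",np.round(c,4),"size",np.round(s,4),"long axis deg",round(a,1)); return np.array(c),a
E
python3 - <<'E'
from h import *
im,cam=shot("wrist","w2.png"); print(pose()[0])
tote(im,cam,.15)
E
```

```text
[0.5050529  0.21525969 0.43277841]
tote centre [0.5113 0.2937] size [0.2511 0.1804] long axis deg 27.5
```

View pics/w2.png

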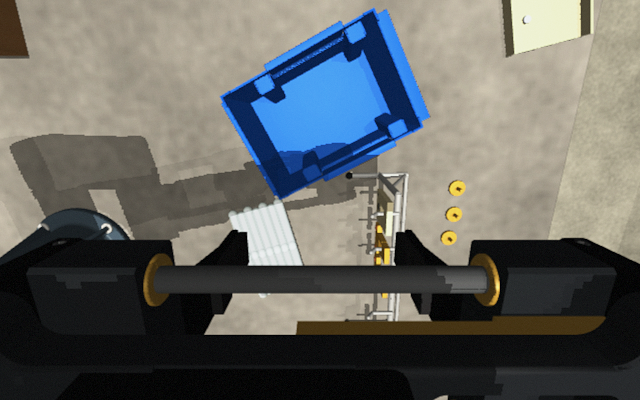

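Emit:
jog_arm(motion=[-1,0,0,0,0,0,-1,-1,0,0,0,0,0,-1,-1,0,0,0,0,0,-1,-1,0,0,0,0,0,-1,-1,0,0,0,0,0,-1,-1,0,0,0,0,0,-1,-1,0,0,0,0,0,-1,-1,0,0,0,0,0,-1,-1,0,0,0,0,0,-1,-1,0,0,0,0,0,-1,-1,0,0,0,0,0,-1,-1,0,0,0,0,0,-1])

```text
time: 3.75
position: [0.5039, -0.2664, 0.4335]
tool_rot: [0.708, 0.706, -0.0, -0.0]
ft_force: [0.6, -0.1, -0.4]
grip_width: 0.0874
grip_force: 0.0
```

Emit:
jog_arm(motion=[-1,0,0,0,0,0,-1,-0.7,0,0,0,0,0,-1,-0.7,0,0,0,0,0,-1,0,0,0,0,0,0,-1,0,0,0,0,0,0,-1])

```text
time: 4.38
position: [0.5047, -0.3595, 0.4334]
tool_rot: [0.707, 0.707, 0.0, -0.001]
ft_force: [-0.5, -0.1, 0.7]
grip_width: 0.0872
grip_force: 0.0
```

```bash
python3 - <<'E'
from h import *
im,cam=shot("wrist","w3.png"); print(pose()[0])
tote(im,cam,.105)
E
```

```text
[ 0.50482881 -0.35910559  0.43363857]
tote centre [ 0.5146 -0.3011] size [0.2509 0.1807] long axis deg 25.9
```

View pics/w3.png

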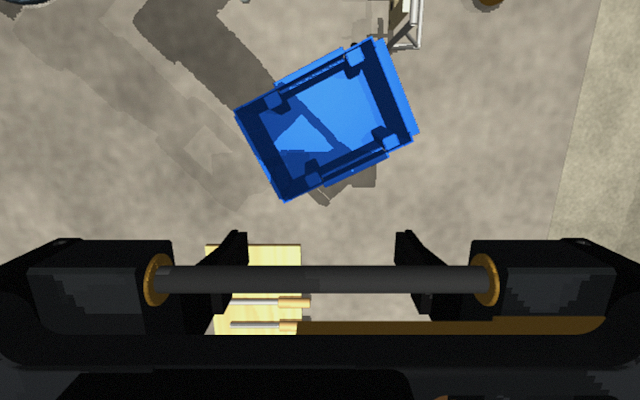

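The second wrist view centres tote_c at about (325,105) and the third centres tote_a at about (325,120). In both, the wide lip and the off-centre grip bands point to the right-hand (+x) end. I'll confirm that numerically and get positions for the hanging parts.

```bash
python3 - <<'E'
from h import *
c=robot.calibration("wrist"); T=np.array(c["T_tool_cam"]); k=(c["fx"],c["fy"],c["cx"],c["cy"])
def cam(p,q):
    Rt=R.from_quat(q).as_matrix(); return dict(A=Rt@T[:3,:3],o=np.array(p)+Rt@T[:3,3],k=k)
s=.70711
for f,p,z in(("w2.png",[.505,.2153,.4328],.15),("w3.png",[.5048,-.3591,.4336],.105)):
    im=cv2.imread("pics/"+f); cm=cam(p,[s,s,0,0]); cc,a=tote(im,cm,z)
    m=blue(im); m[235:]=0; cn=max(cv2.findContours(m,0,1)[0],key=cv2.contourArea)
    full=np.zeros_like(m); cv2.drawContours(full,[cn],-1,255,-1); v,u=np.nonzero(full)
    P=np.array([onz(cm,x,y,z)[:2] for x,y in zip(u,v)])-cc; t=np.radians(a)
    L=P@np.array([[np.cos(t),-np.sin(t)],[np.sin(t),np.cos(t)]])
    for sg in(1,-1):
        b=L[sg*L[:,1]>.0865,0]; print("band x from outline centre",b.min().round(3),b.max().round(3), "expected -.048..+.068 if +x")
im=cv2.imread("pics/wrist1.png"); cm=cam([.505,0,.4373],[.707,.707,.002,.003])
hsv=cv2.cvtColor(im,cv2.COLOR_BGR2HSV)
for u,v in((400,50),(395,102),(391,147),(388,258)): print(u,v,onz(cm,u,v,.185).round(3), im[v,u],hsv[v,u])
big=cv2.resize(im[0:280,330:440],None,fx=2.1,fy=2.1,interpolation=cv2.INTER_NEAREST); cv2.imwrite("pics/z1.png",big)
E
```

```text
tote centre [0.5119 0.2937] size [0.2513 0.1806] long axis deg 27.5
band x from outline centre -0.047 0.068 expected -.048..+.068 if +x
band x from outline centre -0.046 0.067 expected -.048..+.068 if +x
tote centre [ 0.5148 -0.3012] size [0.2509 0.1807] long axis deg 25.9
band x from outline centre -0.048 0.067 expected -.048..+.068 if +x
band x from outline centre -0.047 0.067 expected -.048..+.068 if +x
400 50 [0.605 0.149 0.185] [230 237 235] [ 39   8 237]
395 102 [0.603 0.088 0.185] [108 243 239] [ 31 142 243]
391 147 [0.601 0.031 0.185] [ 59 169 188] [ 26 175 188]
388 258 [ 0.608 -0.134  0.185] [201 237 234] [ 32  39 237]
```

View pics/z1.png

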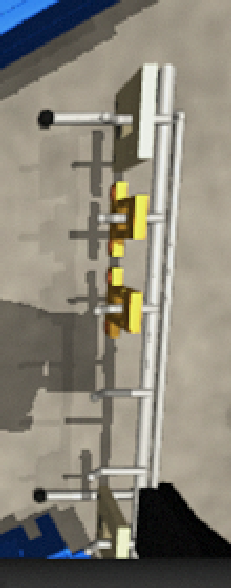

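Both totes have their +x end where I read it: tote_c yaw is 27.5° and tote_a yaw is 25.9°. Now a close look at the near plate.

Emit:
jog_arm(motion=[0.9,0.65,0.6,0,0,0,-1,0.9,0.65,0.6,0,0,0,-1,0.9,0.65,0.6,0,0,0,-1,0.8,0.6,0.7,0,0,0,-1,0,0,0,0,0,0,-1,0,0,0,0,0,0,-1])

```text
time: 5.18
position: [0.6071, -0.2196, 0.3344]
tool_rot: [0.707, 0.708, -0.0, 0.001]
ft_force: [0.1, -0.7, -0.8]
grip_width: 0.0872
grip_force: 0.0
```

```bash
cat >> h.py <<'E'
def cream(im):
    h=cv2.cvtColor(im,cv2.COLOR_BGR2HSV); return cv2.inRange(h,(15,8,150),(45,75,255))
def brass(im):
    h=cv2.cvtColor(im,cv2.COLOR_BGR2HSV); return cv2.inRange(h,(15,110,60),(40,255,255))
E
python3 - <<'E'
from h import *
im,cam=shot("wrist"); print(pose())
cv2.imwrite("pics/w4.png",cv2.resize(im[0:260,200:500],None,fx=2,fy=2,interpolation=cv2.INTER_NEAREST))
E
```

```text
(array([ 0.60704126, -0.2204177 ,  0.33487897]), array([[-9.71481150e-05,  9.99998768e-01,  1.56695661e-03],
       [ 9.99998823e-01,  9.95470385e-05, -1.53093905e-03],
       [-1.53109315e-03,  1.56680604e-03, -9.99997600e-01]]))
```

View pics/w4.png

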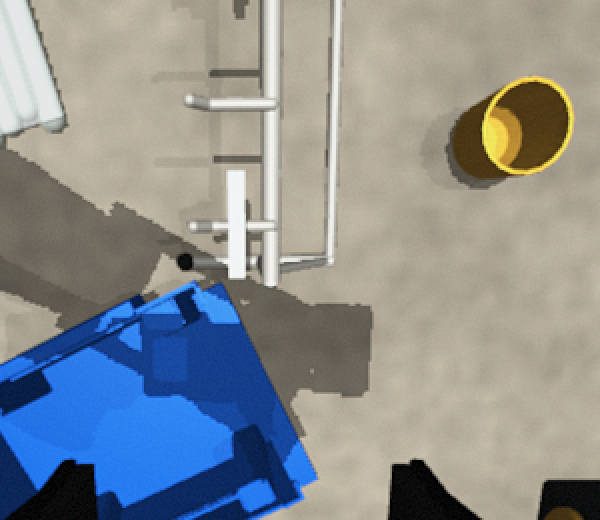

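The plate top is at picture (318.5,112). Hooks are at rows 113 and 51, and the bar is at column 335.5.

```bash
python3 - <<'E'
from h import *
c=robot.calibration("wrist"); T=np.array(c["T_tool_cam"]); p,Rt=pose()
cam=dict(A=Rt@T[:3,:3],o=p+Rt@T[:3,3],k=(c["fx"],c["fy"],c["cx"],c["cy"]))
print("plate ends",onz(cam,318.5,85,.185),onz(cam,318.5,139,.185))
print("hooks",onz(cam,309,113,.16),onz(cam,309,51,.16))
print("bar",onz(cam,335.7,130,.154),onz(cam,335.7,10,.154))
t=onz(cam,318.5,112,.185); t[2]=.186; go(t,0)
E
```

```text
plate ends [ 0.605439   -0.12039593  0.185     ] [ 0.6053714  -0.17063025  0.185     ]
hooks [ 0.59525862 -0.1459051   0.16      ] [ 0.5958661 -0.0866735  0.16     ]
bar [ 0.62384664 -0.16362809  0.154     ] [ 0.62215229 -0.04905983  0.154     ]
shift [ 1.89 -0.05  3.72] turn [0.02 0.02 0.  ]
```

Emit:
jog_arm(motion=[0.95,0,0,0,0,0,-0.4,0.94,-0.05,0.9,0,0,0,-0.4,0,0,0.9,0,0,0,-0.4,0,0,0.9,0,0,0,-0.4,0,0,0.6,0,0,0,-0.4,0,0,0.42,0,0,0,-0.4,0,0,0,0,0,0,-0.4])

```text
time: 6.1
position: [0.6045, -0.1451, 0.1844]
tool_rot: [0.708, 0.707, -0.0, -0.0]
ft_force: [-0.0, 0.1, 0.1]
grip_width: 0.061
grip_force: 0.0
```

Emit:
jog_arm(motion=[0,0,0,0,0,0,1,0,0,0,0,0,0,1,0,0,0,0,0,0,1,0,0,0,0,0,0,1,0,0,0,0,0,0,1,0,0,0,0,0,0,1], grip_force=25)

```text
time: 6.85
position: [0.6049, -0.1443, 0.1847]
tool_rot: [0.707, 0.707, -0.0, -0.0]
ft_force: [-1.5, 0.2, 0.6]
grip_width: 0.009
grip_force: 0.4
```

Emit:
jog_arm(motion=[0,0,0,0,0,0,1,0,0,0,0,0,0,1,0,0,-0.2,0,0,0,1,0,0,-0.2,0,0,0,1,0,0,0,0,0,0,1])

```text
time: 7.48
position: [0.6057, -0.1446, 0.2019]
tool_rot: [0.707, 0.707, 0.0, 0.001]
ft_force: [-0.4, 0.8, -0.4]
grip_width: 0.0075
grip_force: 24.9
```

Emit:
jog_arm(motion=[0,-0.35,0,0,0,0,1,0,-0.35,0,0,0,0,1,0,-0.35,0,0,0,0,1,0,-0.35,0,0,0,0,1,0,0,-0.5,0,0,0,1,0,0,-0.5,0,0,0,1,0,0,0,0,0,0,1])

```text
time: 8.35
position: [0.5495, -0.1449, 0.2423]
tool_rot: [0.707, 0.707, 0.001, 0.002]
ft_force: [0.1, -0.2, -1.0]
grip_width: 0.0078
grip_force: 24.9
```

Emit:
jog_arm(motion=[-0.9,-0.08,0,0,0,0,1,-0.9,-0.08,0,0,0,0,1,-0.9,-0.08,0,0,0,0,1,-0.9,-0.08,0,0,0,0,1,0,0,0,0,0,-0.93,1,0,0,0,0,0,-0.93,1,0,0,0,0,0,-0.93,1,0,0,0,0,0,-0.93,1,0,0,0,0,0,-0.93,1,0,0,0,0,0,-0.93,1,0,0,0,0,0,-0.92,1,0,0,0,0,0,0,1])

```text
time: 9.85
position: [0.5354, -0.288, 0.2396]
tool_rot: [0.53, 0.848, 0.0, -0.001]
ft_force: [0.7, -0.3, -1.0]
grip_width: 0.0076
grip_force: 25.0
```

```bash
python3 - <<'E'
from h import *
im,cam=shot("wrist"); s,_=shot("scene"); d,_=shot("side")
cv2.imwrite("pics/m5.png",np.hstack([cv2.resize(im,(480,300)),cv2.resize(d[140:390,200:460],(312,300))]))
go([.537,-.290,.087],np.radians(25.9))
ii,cs=shot("scene")
m=blue(d); k,l,st,ce=cv2.connectedComponentsWithStats(m); print([st[j].tolist() for j in range(1,k) if st[j,4]>800])
E
```

```text
shift [-0.06  0.01  3.83] turn [-0.01 -0.01  0.01]
[[212, 138, 91, 81, 5205], [319, 235, 128, 137, 10695]]
```

View pics/m5.png

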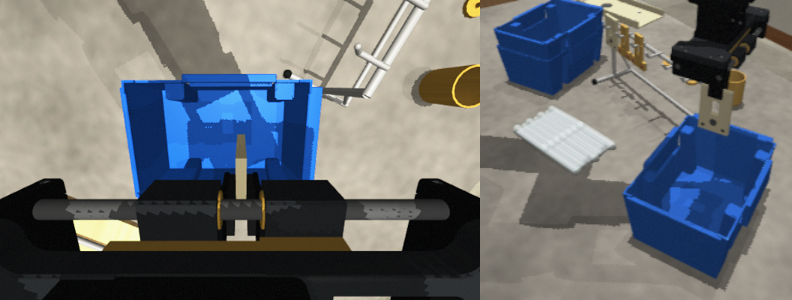

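The plate is held over tote_a. Lowering it and releasing.

Emit:
jog_arm(motion=[-0.06,0,0.8,0,0,0,1,0,0,0.8,0,0,0,1,0,0,0.8,0,0,0,1,0,0,0.7,0,0,0,1,0,0,0.4,0,0,0,1,0,0,0.25,0,0,0,1,0,0,0.05,0,0,0,1,0,0,0,0,0,0,1])

```text
time: 11.05
position: [0.5377, -0.2909, 0.0895]
tool_rot: [0.53, 0.848, -0.0, 0.001]
ft_force: [-0.4, 0.3, -0.2]
grip_width: 0.0079
grip_force: 25.0
```

Emit:
jog_arm(motion=[0,0,0,0,0,0,0.6,0,0,0,0,0,0,0.4,0,0,0,0,0,0,0.4,0,0,-0.5,0,0,0,0.4,0,0,-1,0,0,0,0.2,0,0,-1,0,0,0,0,0,0,-1,0,0,0,0,0,0,-1,0,0,0,-0.4,0,0,-0.5,0,0,0,-0.4])

```text
time: 12.18
position: [0.538, -0.291, 0.2917]
tool_rot: [0.53, 0.848, -0.0, 0.002]
ft_force: [0.0, -0.8, -1.3]
grip_width: 0.0557
grip_force: 0.0
```

```bash
python3 - <<'E'
from h import *
im,cam=shot("wrist"); d,_=shot("side")
cv2.imwrite("pics/m6.png",np.hstack([cv2.resize(im,(480,300)),cv2.resize(d[140:390,200:460],(312,300))]))
go([.605,.145,.30],0)
E
```

```text
shift [ 9.07  6.28 -0.24] turn [0.06 0.07 6.5 ]
```

View pics/m6.png

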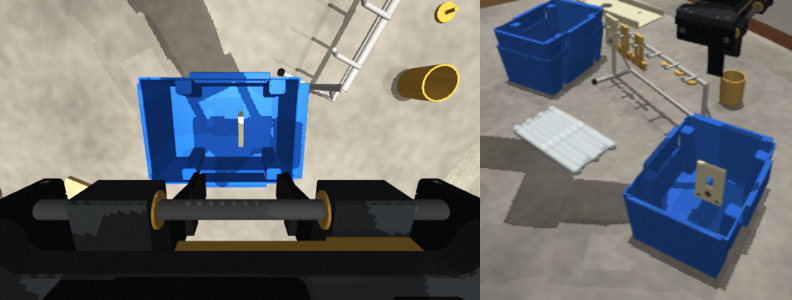

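The plate stands upright in tote_a. Going to the far plate.

Emit:
jog_arm(motion=[0,0,-0.2,0,0,0.93,-0.4,0,0,-0.2,0,0,0.93,-0.4,0,0,-0.2,0,0,0.93,-0.4,0,0,-0.2,0,0,0.93,-0.4,0,0,-0.2,0,0,0.93,-0.4,0,0,-0.07,0,0,0.93,-0.4,0,0,0,0,0,0.92,-0.4])

```text
time: 13.15
position: [0.5368, -0.2902, 0.3302]
tool_rot: [0.708, 0.706, -0.0, -0.001]
ft_force: [-0.2, -0.1, -0.3]
grip_width: 0.061
grip_force: 0.0
```

Emit:
jog_arm(motion=[0.9,0.17,0,0,0,0,-0.4,0.9,0.17,0,0,0,0,-0.4,0.9,0.17,0,0,0,0,-0.4,0.9,0.17,0,0,0,0,-0.4,0.9,0.17,0,0,0,0,-0.4,0.9,0.17,0,0,0,0,-0.4,0.9,0.17,0,0,0,0,-0.4,0.9,0.17,0,0,0,0,-0.4,0.9,0.17,0,0,0,0,-0.4,0.9,0.14,0,0,0,0,-0.4,0,0,0,0,0,0,-0.4,0,0,0,0,0,0,-0.4])

```text
time: 14.65
position: [0.6035, 0.0691, 0.3304]
tool_rot: [0.707, 0.707, -0.001, -0.001]
ft_force: [-0.1, 0.3, 0.2]
grip_width: 0.061
grip_force: 0.0
```

```bash
python3 - <<'E'
from h import *
im,cam=shot("wrist"); print(pose()[0])
cv2.imwrite("pics/w7.png",cv2.resize(im[0:260,200:500],None,fx=2,fy=2,interpolation=cv2.INTER_NEAREST))
for nm,m in(("cream",cream(im)),("brass",brass(im))):
    m[240:]=0; k,l,st,ce=cv2.connectedComponentsWithStats(m)
    for j in range(1,k):
        if st[j,4]>40:
            x,y,w,h=st[j,:4]; print(nm,st[j].tolist(),"at .185:",onz(cam,x,y,.185)[:2].round(4),onz(cam,x+w,y+h,.185)[:2].round(4))
E
```

```text
[0.60363499 0.06871847 0.33067006]
cream [0, 0, 640, 240, 84841] at .185: [0.3246 0.2379] [0.9469 0.0131]
cream [0, 120, 179, 120, 8842] at .185: [0.2944 0.137 ] [0.4506 0.012 ]
cream [324, 120, 8, 26, 137] at .185: [0.6066 0.1374] [0.6146 0.1127]
cream [264, 157, 44, 47, 401] at .185: [0.5471 0.1017] [0.5903 0.0529]
cream [240, 211, 91, 29, 1710] at .185: [0.5189 0.0451] [0.6147 0.0123]
brass [423, 101, 22, 22, 364] at .185: [0.7    0.1549] [0.7231 0.1348]
brass [420, 138, 21, 20, 332] at .185: [0.7004 0.1205] [0.7231 0.101 ]
brass [315, 140, 9, 44, 335] at .185: [0.5979 0.1185] [0.6069 0.0743]
brass [414, 171, 21, 19, 303] at .185: [0.6974 0.0879] [0.7207 0.0682]
brass [316, 186, 8, 50, 355] at .185: [0.5987 0.0722] [0.6071 0.017 ]
brass [421, 237, 18, 3, 42] at .185: [0.7113 0.0161] [0.731  0.0126]
```

View pics/w7.png

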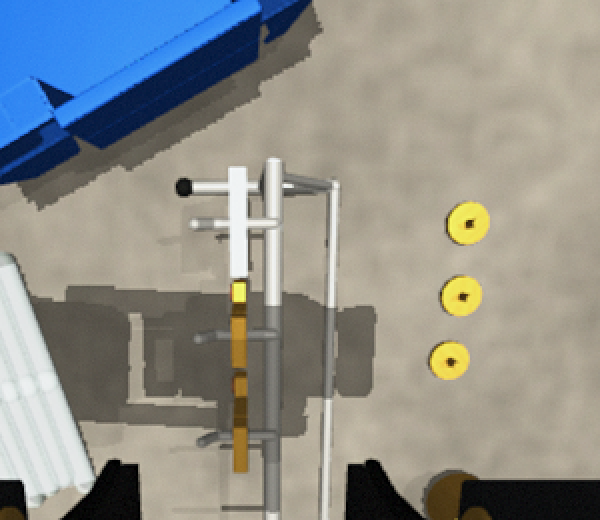

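The far plate's top is at picture (318.8,110.8), i.e. about (0.602, 0.146). The tees are in the same line at columns ~319.

Emit:
jog_arm(motion=[0.97,-0.04,0,0,0,-0.17,-0.4,0.96,0,0.8,0,0,0,-0.4,0,0,0.9,0,0,0,-0.4,0,0,0.9,0,0,0,-0.4,0,0,0.6,0,0,0,-0.4,0,0,0.42,0,0,0,-0.4,0,0,0,0,0,0,-0.4])

```text
time: 15.58
position: [0.6013, 0.1458, 0.1855]
tool_rot: [0.703, 0.711, -0.001, -0.001]
ft_force: [0.2, -0.8, 0.2]
grip_width: 0.0609
grip_force: 0.0
```

Emit:
jog_arm(motion=[0,0,0,0,0,0,1,0,0,0,0,0,0,1,0,0,0,0,0,0,1,0,0,0,0,0,0,1,0,0,0,0,0,0,1,0,0,0,0,0,0,1,0,0,0,0,0,0,1,0,0,0,0,0,0,1], grip_force=25)

```text
time: 16.58
position: [0.602, 0.1467, 0.1868]
tool_rot: [0.703, 0.711, 0.0, -0.0]
ft_force: [-0.2, -0.2, 0.9]
grip_width: 0.0078
grip_force: 25.0
```

Emit:
jog_arm(motion=[0,0,-0.2,0,0,0,1,0,0,-0.2,0,0,0,1,0,0,0,0,0,0,1,0,-0.35,0,0,0,0,1,0,-0.35,0,0,0,0,1,0,-0.35,0,0,0,0,1,0,-0.35,0,0,0,0,1,0,0,-0.5,0,0,0,1,0,0,-0.5,0,0,0,1,0,0,0,0,0,0,1])

```text
time: 17.82
position: [0.5466, 0.1461, 0.2443]
tool_rot: [0.703, 0.711, 0.001, 0.001]
ft_force: [0.3, -0.9, -1.6]
grip_width: 0.008
grip_force: 24.9
```

Emit:
jog_arm(motion=[-0.96,-0.12,0,0,0,0,1,-0.96,-0.12,0,0,0,0,1,-0.96,-0.12,0,0,0,0,1,-0.96,-0.12,0,0,0,0,1,-0.96,-0.12,0,0,0,0,1,-0.96,-0.12,0,0,0,0,1,-0.96,-0.12,0,0,0,0,1,-0.96,-0.12,0,0,0,0,1,-0.96,-0.12,0,0,0,0,1,-0.96,-0.12,0,0,0,0,1,-0.96,-0.12,0,0,0,0,1,-0.94,-0.14,0,0,0,0,1])

```text
time: 19.32
position: [0.4921, -0.3153, 0.2415]
tool_rot: [0.703, 0.711, 0.0, -0.001]
ft_force: [0.2, -0.3, -0.7]
grip_width: 0.0077
grip_force: 24.9
```

Emit:
jog_arm(motion=[0,0,0,0,0,-0.9,1,0,0,0,0,0,-0.9,1,0,0,0,0,0,-0.9,1,0,0,0,0,0,-0.9,1,0,0,0,0,0,-0.9,1,0,0,0,0,0,-0.9,1,0,0,0,0,0,-0.9,1,0,0,0,0,0,0,1])

```text
time: 20.32
position: [0.4924, -0.314, 0.2416]
tool_rot: [0.531, 0.847, 0.0, -0.001]
ft_force: [0.2, 0.0, -0.9]
grip_width: 0.0078
grip_force: 24.9
```

```bash
python3 - <<'E'
from h import *
im,cam=shot("wrist","w8.png"); d,_=shot("side","s8.png")
o=robot.get_obs(); print(o["position"],o["grip_width"])
go([.4875,-.314,.089],np.radians(25.9))
m=blue(d); k,l,st,ce=cv2.connectedComponentsWithStats(m); print([st[j].tolist() for j in range(1,k) if st[j,4]>800])
E
```

```text
[ 0.49264996 -0.31428792  0.24202527] 0.007383557421819744
shift [ 0.06 -0.11  3.83] turn [-0.01 -0.02 -0.02]
[[212, 138, 91, 81, 5205], [320, 236, 127, 136, 9384]]
```

Emit:
jog_arm(motion=[0.06,-0.11,0.8,0,0,0,1,0,0,0.8,0,0,0,1,0,0,0.8,0,0,0,1,0,0,0.7,0,0,0,1,0,0,0.4,0,0,0,1,0,0,0.25,0,0,0,1,0,0,0.06,0,0,0,1,0,0,0,0,0,0,1])

```text
time: 21.42
position: [0.4885, -0.3148, 0.091]
tool_rot: [0.531, 0.847, -0.0, 0.001]
ft_force: [-1.2, -0.3, -1.8]
grip_width: 0.0079
grip_force: 24.9
```

Emit:
jog_arm(motion=[0,0,0,0,0,0,0.6,0,0,0,0,0,0,0.4,0,0,0,0,0,0,0.4,0,0,-0.5,0,0,0,0.4,0,0,-1,0,0,0,0.2,0,0,-1,0,0,0,0,0,0,-1,0,0,0,0,0,0,-1,0,0,0,-0.4,0,0,-1,0,0,0,-0.4,0,0,0,0,0,0,-0.4])

```text
time: 22.68
position: [0.4896, -0.3158, 0.3144]
tool_rot: [0.531, 0.848, -0.001, 0.004]
ft_force: [-0.2, 0.6, -0.4]
grip_width: 0.0596
grip_force: 0.0
```

```bash
python3 - <<'E'
from h import *
im,cam=shot("wrist"); d,_=shot("side"); s,cs=shot("scene")
cv2.imwrite("pics/m9.png",np.hstack([cv2.resize(im,(480,300)),cv2.resize(d[140:390,200:460],(312,300))]))
tote(im,cam,.105)
for n,i in(("scene",s),("side",d)):
    m=blue(i); k,l,st,ce=cv2.connectedComponentsWithStats(m); print(n,[st[j].tolist() for j in range(1,k) if st[j,4]>800])
# target: above tote_c +y band
c=np.array([.5069,.2914]); t=np.radians(27.5); g=c+.0855*np.array([-np.sin(t),np.cos(t)]); print(g); go([*g,.35],t+np.pi/2)
E
```

```text
tote centre [ 0.5124 -0.297 ] size [0.2507 0.1716] long axis deg 25.9
scene [[207, 114, 78, 77, 3500], [390, 189, 92, 120, 9096]]
side [[212, 138, 91, 81, 5205], [320, 235, 127, 137, 9549]]
[0.46742049 0.36723943]
shift [15.54  6.98 -0.99] turn [ 1.000e-02 -3.000e-02 -2.291e+01]
```

View pics/m9.png

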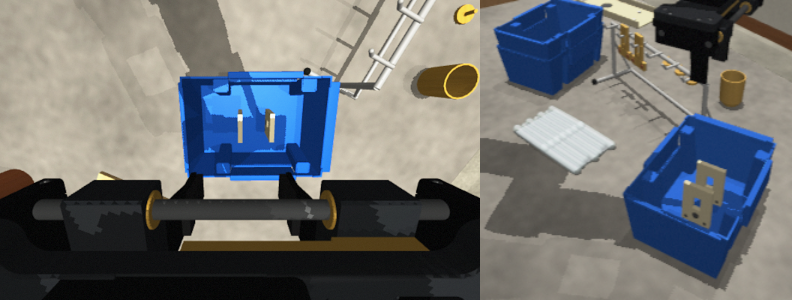

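Both plates stand in tote_a, and the nested pair is where it was. Now to tote_c's +y grip band.

Emit:
jog_arm(motion=[0.97,0.44,0,0,0,0,-0.2,0.97,0.44,0,0,0,0,-0.2,0.97,0.44,0,0,0,0,-0.2,0.97,0.44,0,0,0,0,-0.2,0.97,0.44,0,0,0,0,-0.2,0.97,0.44,0,0,0,0,-0.2,0.97,0.44,0,0,0,0,-0.2,0.97,0.44,0,0,0,0,-0.2,0.97,0.44,0,0,0,0,-0.2,0.97,0.44,0,0,0,0,-0.2,0.97,0.44,0,0,0,0,-0.2,0.97,0.44,0,0,0,0,-0.2])

```text
time: 24.32
position: [0.4737, 0.1979, 0.3085]
tool_rot: [0.531, 0.848, -0.001, -0.001]
ft_force: [0.5, -0.3, 0.1]
grip_width: 0.0521
grip_force: 0.0
```

Emit:
jog_arm(motion=[0.97,0.44,0,0,0,0,-0.2,0.97,0.44,0,0,0,0,-0.2,0.97,0.44,0,0,0,0,-0.2,0.97,0.44,0,0,0,0,-0.2,0,0,0,0,0,-1,-0.2,0,0,0,0,0,-1,-0.2,0,0,0,0,0,-1,-0.2,0,0,0,0,0,-1,-0.2,0,0,0,0,0,-1,-0.2,0,0,0,0,0,-1,-0.2,0,0,0,0,0,-1,-0.2,0,0,0,0,0,-1,-0.2])

```text
time: 25.82
position: [0.4695, 0.3665, 0.3081]
tool_rot: [0.276, 0.961, -0.002, -0.002]
ft_force: [0.7, -0.2, -0.1]
grip_width: 0.0524
grip_force: 0.0
```

Emit:
jog_arm(motion=[0,0,0,0,0,-1,-0.2,0,0,0,0,0,-1,-0.2,0,0,0,0,0,-1,-0.2,0,0,0,0,0,-1,-0.2,0,0,0,0,0,-1,-0.2,0,0,0,0,0,-1,-0.2,0,0,0,0,0,-1,-0.2,0,0,0,0,0,-1,-0.2,0,0,0,0,0,-1,-0.2,0,0,0,0,0,-1,-0.2,0,0,0,0,0,-1,-0.2,0,0,0,0,0,-1,-0.2])

```text
time: 27.32
position: [0.4695, 0.3665, 0.3081]
tool_rot: [-0.139, 0.99, -0.001, -0.002]
ft_force: [-0.2, 0.3, -0.8]
grip_width: 0.0522
grip_force: 0.0
```

Emit:
jog_arm(motion=[0,0,0,0,0,-1,-0.2,0,0,0,0,0,-1,-0.2,0,0,0,0,0,-0.9,-0.2,0,0,0,0,0,0,-0.2,0,0,0,0,0,0,-0.2])

```text
time: 27.95
position: [0.47, 0.3668, 0.3092]
tool_rot: [-0.237, 0.971, -0.0, -0.001]
ft_force: [-0.2, 0.4, -0.5]
grip_width: 0.0522
grip_force: 0.0
```

```bash
python3 - <<'E'
from h import *
im,cam=shot("wrist","w10.png"); print(pose()[0],robot.get_obs()["q"].round(2))
tote(im,cam,.15)
t=np.radians(27.5); go([.4674,.3672,.122],t+np.pi/2)
E
```

```text
[0.47013513 0.3668787  0.30957271] [ 0.48  0.41  1.41 -0.    1.32 -1.57]
tote centre [0.4785 0.2771] size [0.1755 0.1809] long axis deg -62.5
shift [0.05 0.04 4.69] turn [-0.   -0.02 -0.01]
```

View pics/w10.png

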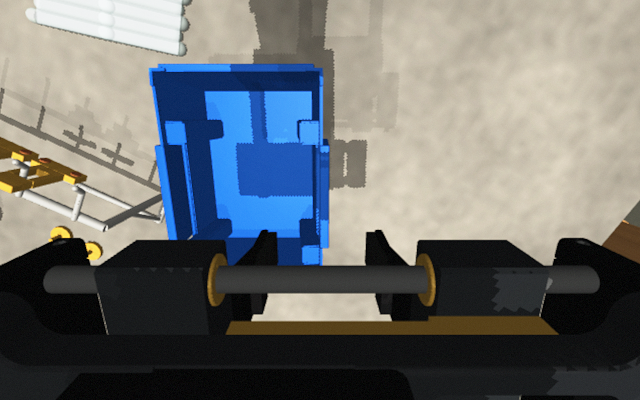

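The view shows tote_c's grip band at columns 320–330, between the fingers, and the yaw agrees. Descending and gripping.

Emit:
jog_arm(motion=[0.05,0.05,0.8,0,0,0,-0.2,0,0,0.8,0,0,0,-0.2,0,0,0.8,0,0,0,-0.2,0,0,0.8,0,0,0,-0.2,0,0,0.7,0,0,0,-0.2,0,0,0.4,0,0,0,-0.2,0,0,0.3,0,0,0,-0.2,0,0,0.09,0,0,0,-0.2,0,0,0,0,0,0,-0.2], grip_force=60)

```text
time: 29.12
position: [0.4681, 0.3681, 0.1232]
tool_rot: [-0.237, 0.971, 0.0, 0.0]
ft_force: [0.3, 0.6, -0.4]
grip_width: 0.0526
grip_force: 0.0
```

Emit:
jog_arm(motion=[0,0,0,0,0,0,1,0,0,0,0,0,0,1,0,0,0,0,0,0,1,0,0,0,0,0,0,1,0,0,0,0,0,0,1,0,0,0,0,0,0,1,0,0,0,0,0,0,1,0,0,0,0,0,0,1], grip_force=60)

```text
time: 30.12
position: [0.4676, 0.368, 0.1228]
tool_rot: [-0.237, 0.971, 0.0, -0.0]
ft_force: [-1.4, 1.4, 0.4]
grip_width: 0.0097
grip_force: 60.0
```

Emit:
jog_arm(motion=[0,0,-0.25,0,0,0,1,0,0,-0.3,0,0,0,1,0,0,-0.4,0,0,0,1,0,0,-0.4,0,0,0,1,0,0,-0.5,0,0,0,1,0,0,-0.6,0,0,0,1,0,0,-0.6,0,0,0,1,0,0,-0.6,0,0,0,1,0,0,-0.6,0,0,0,1,0,0,-0.4,0,0,0,1,0,0,-0.1,0,0,0,1,0,0,0,0,0,0,1])

```text
time: 31.62
position: [0.4674, 0.3677, 0.3125]
tool_rot: [-0.238, 0.971, -0.0, -0.0]
ft_force: [0.7, 0.1, -2.8]
grip_width: 0.0095
grip_force: 60.0
```

```bash
python3 - <<'E'
from h import *
im,cam=shot("wrist"); d,_=shot("side"); s,_=shot("scene")
print(robot.get_obs()["grip_width"],pose()[0])
cv2.imwrite("pics/m11.png",np.hstack([cv2.resize(s[60:310,150:500],(420,300)),cv2.resize(d[60:390,150:460],(282,300))]))
for n,i in(("scene",s),("side",d)):
    m=blue(i); k,l,st,ce=cv2.connectedComponentsWithStats(m); print(n,[st[j].tolist() for j in range(1,k) if st[j,4]>800])
E
```

```text
0.009453980854085216 [0.46716361 0.36759257 0.3115786 ]
scene [[207, 114, 79, 77, 3517], [390, 126, 128, 183, 15243]]
side [[200, 81, 100, 65, 4499], [214, 151, 89, 68, 4035], [319, 235, 128, 137, 9558]]
```

View pics/m11.png

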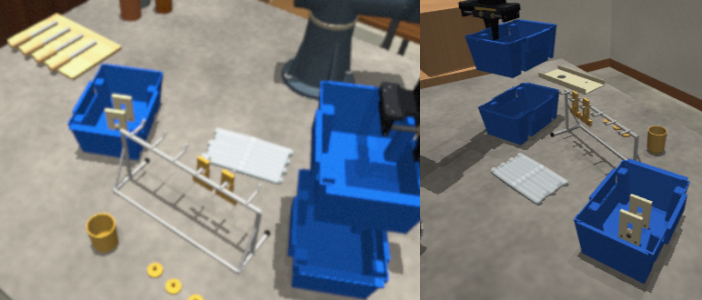

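The scene view shows tote_c held level, clear above tote_b at lower right, with both plates in tote_a. I've used up my picture budget, so checks are numeric from here. Turning tote_c end for end.

Emit:
jog_arm(motion=[0,0,0,0,0,0.4,1,0,0,0,0,0,0.7,1,0,0,0,0,0,1,1,0,0,0,0,0,1,1,0,0,0,0,0,1,1,0,0,0,0,0,1,1,0,0,0,0,0,1,1,0,0,0,0,0,1,1,0,0,0,0,0,1,1,0,0,0,0,0,1,1,0,0,0,0,0,1,1,0,0,0,0,0,1,1])

```text
time: 33.28
position: [0.4678, 0.3678, 0.3123]
tool_rot: [0.149, 0.989, -0.0, -0.0]
ft_force: [-0.5, -0.5, -3.3]
grip_width: 0.01
grip_force: 60.0
```

Emit:
jog_arm(motion=[0,0,0,0,0,1,1,0,0,0,0,0,1,1,0,0,0,0,0,1,1,0,0,0,0,0,1,1,0,0,0,0,0,1,1,0,0,0,0,0,1,1,0,0,0,0,0,1,1,0,0,0,0,0,1,1,0,0,0,0,0,1,1,0,0,0,0,0,1,1,0,0,0,0,0,1,1,0,0,0,0,0,1,1])

```text
time: 34.78
position: [0.4679, 0.3678, 0.3124]
tool_rot: [0.538, 0.843, -0.0, 0.0]
ft_force: [0.6, -0.6, -1.3]
grip_width: 0.0095
grip_force: 60.0
```

Emit:
jog_arm(motion=[0,0,0,0,0,1,1,0,0,0,0,0,1,1,0,0,0,0,0,1,1,0,0,0,0,0,1,1,0,0,0,0,0,1,1,0,0,0,0,0,1,1,0,0,0,0,0,1,1,0,0,0,0,0,1,1,0,0,0,0,0,1,1,0,0,0,0,0,1,1,0,0,0,0,0,1,1,0,0,0,0,0,1,1])

```text
time: 36.28
position: [0.4679, 0.3677, 0.3124]
tool_rot: [0.834, 0.551, -0.0, 0.0]
ft_force: [0.5, -0.1, -2.7]
grip_width: 0.0094
grip_force: 60.0
```

Emit:
jog_arm(motion=[0,0,0,0,0,1,1,0,0,0,0,0,1,1,0,0,0,0,0,1,1,0,0,0,0,0,1,1,0,0,0,0,0,1,1,0,0,0,0,0,1,1,0,0,0,0,0,1,1,0,0,0,0,0,1,1,0,0,0,0,0,1,1,0,0,0,0,0,0.7,1,0,0,0,0,0,0.5,1,0,0,0,0,0,0,1])

```text
time: 37.78
position: [0.4677, 0.3677, 0.3125]
tool_rot: [0.974, 0.227, -0.0, 0.0]
ft_force: [0.1, 0.2, -2.5]
grip_width: 0.0096
grip_force: 60.0
```

```bash
python3 - <<'E'
from h import *
# held tote seen from the wrist: its rim outline is at z of TCP+.0285
print(robot.get_obs()["grip_width"],robot.get_obs()["q"].round(2),pose()[0])
t=np.radians(25.9); y=np.array([-np.sin(t),np.cos(t)]); g=np.array([.5101,-.3033])-.0855*y; print(g)
go([*g,.31],t-np.pi/2)
d,_=shot("side"); s,_=shot("scene")
for n,i in(("scene",s),("side",d)):
    m=blue(i); k,l,st,ce=cv2.connectedComponentsWithStats(m); print(n,[st[j].tolist() for j in range(1,k) if st[j,4]>800])
E
```

```text
0.00956658158304731 [ 0.48  0.41  1.41 -0.    1.32  1.59] [0.46772474 0.36773782 0.31251581]
[ 0.54744655 -0.38021219]
shift [-6.49 17.65  0.07] turn [0.01 0.01 0.09]
scene [[207, 114, 79, 77, 3515], [494, 146, 135, 124, 10003], [390, 201, 85, 108, 7638]]
side [[156, 78, 99, 56, 3713], [214, 151, 89, 68, 4049], [319, 235, 128, 137, 9563]]
```

Emit:
jog_arm(motion=[-0.2,0.5,0,0,0,0.09,1,-0.34,0.93,0,0,0,0,1,-0.34,0.93,0,0,0,0,1,-0.34,0.93,0,0,0,0,1,-0.34,0.93,0,0,0,0,1,-0.34,0.93,0,0,0,0,1,-0.34,0.93,0,0,0,0,1,-0.34,0.93,0,0,0,0,1,-0.34,0.93,0,0,0,0,1,-0.34,0.93,0,0,0,0,1,-0.34,0.93,0,0,0,0,1,-0.34,0.93,0,0,0,0,1])

```text
time: 39.38
position: [0.5131, -0.0892, 0.3131]
tool_rot: [0.975, 0.224, 0.0, 0.0]
ft_force: [0.3, -0.4, -2.2]
grip_width: 0.0095
grip_force: 60.0
```

Emit:
jog_arm(motion=[-0.34,0.93,0,0,0,0,1,-0.34,0.93,0,0,0,0,1,-0.34,0.93,0,0,0,0,1,-0.34,0.93,0,0,0,0,1,-0.34,0.93,0,0,0,0,1,-0.34,0.93,0,0,0,0,1,-0.34,0.9,0,0,0,0,1,-0.3,0.6,0,0,0,0,1,0,0,0,0,0,0,1,0,0,0,0,0,0,1])

```text
time: 40.62
position: [0.5403, -0.3881, 0.3126]
tool_rot: [0.975, 0.224, -0.0, -0.001]
ft_force: [0.2, 0.6, -2.0]
grip_width: 0.0095
grip_force: 60.0
```

```bash
python3 - <<'E'
from h import *
o=robot.get_obs(); print(o["grip_width"],o["q"].round(2),o["position"])
t=np.radians(25.9); y=np.array([-np.sin(t),np.cos(t)]); g=np.array([.5101,-.3033])-.0855*y
go([*g,.178],t-np.pi/2)
im,cam=shot("wrist","w12.png"); s,cs=shot("scene","s12.png"); d,cd=shot("side","d12.png")
for n,i in(("scene",s),("side",d),("wrist",im)):
    m=blue(i); k,l,st,ce=cv2.connectedComponentsWithStats(m); print(n,[st[j].tolist() for j in range(1,k) if st[j,4]>500])
# predicted corners of tote_a foot in side and of held rim
x=np.array([np.cos(t),np.sin(t)]); c=np.array([.5101,-.3033])
for nm,cam_ in(("scene",cs),("side",cd)):
    print(nm,"tote_a rim",[np.round(proj(cam_,[*(c+a*x+b*y),.105])).tolist() for a,b in((.1305,.0835),(.1305,-.0835),(-.1205,-.0835),(-.1205,.0835))])
E
```

```text
0.009489433899182153 [-0.79  0.51  1.23  0.    1.4   0.33] [ 0.54030117 -0.38813709  0.31260508]
shift [ 0.25 -0.1   3.37] turn [-0.02 -0.   -0.  ]
scene [[184, 38, 101, 153, 8965], [390, 201, 85, 108, 7620]]
side [[316, 140, 144, 232, 19915], [214, 151, 89, 68, 4045]]
wrist [[0, 0, 333, 266, 76122], [98, 293, 86, 42, 2824], [299, 293, 33, 28, 657]]
scene tote_a rim [[261.0, 175.0], [203.0, 166.0], [234.0, 112.0], [285.0, 119.0]]
side tote_a rim [[376.0, 233.0], [449.0, 256.0], [405.0, 343.0], [317.0, 303.0]]
```

Emit:
jog_arm(motion=[0.25,-0.1,0.4,0,0,0,1,0,0,0.6,0,0,0,1,0,0,0.6,0,0,0,1,0,0,0.6,0,0,0,1,0,0,0.5,0,0,0,1,0,0,0.3,0,0,0,1,0,0,0.15,0,0,0,1,0,0,0,0,0,0,1,0,0,0,0,0,0,1])

```text
time: 41.9
position: [0.5488, -0.381, 0.1877]
tool_rot: [0.975, 0.224, 0.001, 0.001]
ft_force: [0.6, 0.3, -2.6]
grip_width: 0.0096
grip_force: 60.0
```

Emit:
jog_arm(motion=[0,0,0.08,0,0,0,1,0,0,0.08,0,0,0,1,0,0,0.08,0,0,0,1,0,0,0,0,0,0,1])

```text
time: 42.4
position: [0.5481, -0.3805, 0.1767]
tool_rot: [0.975, 0.224, -0.0, -0.0]
ft_force: [0.7, 0.7, -2.9]
grip_width: 0.0095
grip_force: 60.0
```

```bash
python3 - <<'E'
from h import *
o=robot.get_obs(); print(o["position"],o["ft_force"],o["moment"])
t=np.radians(25.9); y=np.array([-np.sin(t),np.cos(t)]); g=np.array([.5101,-.3033])-.0855*y
go([*g,.1745],t-np.pi/2)
E
```

```text
[ 0.54808855 -0.38045128  0.17665163] [ 0.73746017  0.67747994 -2.94862265] [-0.21070151  0.00876051  0.00068444]
shift [-0.01 -0.01  0.05] turn [-0.01  0.01  0.  ]
```

Emit:
jog_arm(motion=[0,0,0.03,0,0,0,1,0,0,0.03,0,0,0,1,0,0,0,0,0,0,1])

```text
time: 42.78
position: [0.5484, -0.3807, 0.175]
tool_rot: [0.975, 0.224, 0.0, 0.0]
ft_force: [0.8, -0.0, -1.2]
grip_width: 0.0096
grip_force: 60.0
```

Contact is starting at the ledge height, so I'm releasing.

Emit:
jog_arm(motion=[0,0,0.02,0,0,0,1,0,0,0,0,0,0,0.5,0,0,0,0,0,0,0,0,0,0,0,0,0,0,0,0,0,0,0,0,0,0,0,-0.5,0,0,0,0,0,0,-1,0,0,0,0,0,0,-1,0,0,0,0,0,0,-1,0,0,0,0,0,0,-1,0,0,0,0,0,0,-1,0,0,0,0,0,0,-0.5,0,0,0,0])

```text
time: 44.28
position: [0.5488, -0.381, 0.4171]
tool_rot: [0.975, 0.224, 0.001, 0.002]
ft_force: [-0.5, 0.2, -0.6]
grip_width: 0.0436
grip_force: 0.0
```

```bash
python3 - <<'E'
from h import *
s,cs=shot("scene","s13.png"); d,cd=shot("side","d13.png")
for n,i,c in(("scene",s,cs),("side",d,cd)):
    m=blue(i); k,l,st,ce=cv2.connectedComponentsWithStats(m)
    for j in range(1,k):
        if st[j,4]>800:
            cn=cv2.findContours((l==j).astype(np.uint8),0,1)[0][0]; ap=cv2.approxPolyDP(cn,4,True)[:,0]
            print(n,st[j].tolist(),ap.tolist())
t=np.radians(25.9);x=np.array([np.cos(t),np.sin(t)]);y=np.array([-x[1],x[0]]); c=np.array([.5101,-.3033])
for nm,cam_ in(("scene",cs),("side",cd)):
    for z in(.202,.15): print(nm,z,[np.round(proj(cam_,[*(c+a*x+b*y),z])).tolist() for a,b in((.1205,.0835),(.1205,-.0835),(-.1305,-.0835),(-.1305,.0835))])
go([.575,-.10,.335],0); print(pose()[0])
E
```

```text
scene [198, 85, 87, 106, 6567] [[233, 85], [213, 107], [198, 136], [219, 185], [249, 190], [248, 167], [259, 168], [270, 158], [263, 172], [271, 175], [281, 151], [282, 94]]
scene [390, 201, 85, 108, 7626] [[400, 201], [391, 251], [393, 297], [454, 308], [473, 293], [465, 211]]
side [214, 151, 89, 68, 4045] [[301, 158], [262, 151], [214, 178], [224, 206], [263, 217], [268, 208], [298, 190]]
side [320, 199, 136, 173, 15639] [[377, 199], [320, 258], [327, 290], [320, 306], [329, 338], [396, 371], [439, 291], [455, 221]]
scene 0.202 [[259.0, 145.0], [196.0, 136.0], [230.0, 83.0], [284.0, 90.0]]
scene 0.15 [[261.0, 161.0], [201.0, 151.0], [233.0, 98.0], [285.0, 105.0]]
side 0.202 [[376.0, 198.0], [455.0, 220.0], [409.0, 303.0], [313.0, 264.0]]
side 0.15 [[375.0, 218.0], [451.0, 242.0], [405.0, 328.0], [313.0, 288.0]]
shift [ 3.65 -6.06  2.03] turn [  0.1    0.02 -16.02]
[ 0.54915319 -0.38132004  0.41730973]
```

tote_c's rim matches the predicted z=0.202 corners in both views, so it stands on the ledges. Now the tees.

Emit:
jog_arm(motion=[0,0,0,0,0,-1,-0.4,0,0,0,0,0,-1,-0.4,0,0,0,0,0,-1,-0.4,0,0,0,0,0,-1,-0.4,0,0,0,0,0,-1,-0.4,0,0,0,0,0,-1,-0.4,0,0,0,0,0,-1,-0.4,0,0,0,0,0,-1,-0.4,0,0,0,0,0,-1,-0.4,0,0,0,0,0,-1,-0.4,0,0,0,0,0,-1,-0.4,0,0,0,0,0,-1,-0.4])

```text
time: 45.88
position: [0.5479, -0.3802, 0.4119]
tool_rot: [0.798, 0.602, -0.0, -0.002]
ft_force: [-0.0, 0.2, 0.1]
grip_width: 0.0609
grip_force: 0.0
```

Emit:
jog_arm(motion=[0,0,0,0,0,-1,-0.4,0,0,0,0,0,-1,-0.4,0,0,0,0,0,-1,-0.4,0,0,0,0,0,-1,-0.4,0,0,0,0,0,-0.2,-0.4,0.9,0.13,0.2,0,0,0,-0.4,0.9,0.13,0.2,0,0,0,-0.4,0.9,0.13,0.2,0,0,0,-0.4,0.9,0.13,0.2,0,0,0,-0.4,0.9,0.13,0.2,0,0,0,-0.4,0.9,0.13,0.2,0,0,0,-0.4,0.9,0.13,0.2,0,0,0,-0.4])

```text
time: 47.38
position: [0.5813, -0.1268, 0.3569]
tool_rot: [0.703, 0.711, -0.0, -0.001]
ft_force: [0.0, -0.4, -0.4]
grip_width: 0.0607
grip_force: 0.0
```

Emit:
jog_arm(motion=[0.9,0.13,0.2,0,0,0,-0.4,0.9,0.13,0.2,0,0,0,-0.4,0.9,0.13,0.2,0,0,0,-0.4,0.3,0.05,0,0,0,0,-0.4,0,0,0,0,0,0,-0.4,0,0,0,0,0,0,-0.4])

```text
time: 48.12
position: [0.5978, -0.0092, 0.3342]
tool_rot: [0.703, 0.711, -0.0, 0.0]
ft_force: [-0.5, 0.3, 1.3]
grip_width: 0.061
grip_force: 0.0
```

```bash
python3 - <<'E'
from h import *
im,cam=shot("wrist","w14.png"); print(pose()[0])
m=brass(im); m[240:]=0; m[:,400:]=0; k,l,st,ce=cv2.connectedComponentsWithStats(m)
for j in range(1,k):
    if st[j,4]>20:
        x,y,w,h=st[j,:4]; print(st[j].tolist(),"at .185:",onz(cam,x,y,.185)[:2].round(4),onz(cam,x+w,y+h,.185)[:2].round(4))
for y in(.087,.029): go([.6037-.0117*y,y,.186],np.radians(.67))
print([tuple(map(round,proj(cam,[.6037-.0117*y,y,.185]))) for y in (.1,.074,.042,.016)])
E
```

```text
[ 0.59781549 -0.00934163  0.33420981]
[321, 70, 9, 46, 358] at .185: [0.5971 0.104 ] [0.6064 0.0628]
[322, 123, 8, 43, 320] at .185: [0.5987 0.0561] [0.6074 0.0139]
shift [2.41 0.15 3.7 ] turn [ 0.01  0.01 -0.01]
shift [0.96 0.15 3.7 ] turn [ 0.01  0.01 -0.01]
[(327, 75), (327, 104), (326, 138), (326, 164)]
```

Emit:
jog_arm(motion=[0.96,0.13,0,0,0,0,-0.4,0,0,0.8,0,0,0,-0.4,0,0,0.9,0,0,0,-0.4,0,0,0.9,0,0,0,-0.4,0,0,0.6,0,0,0,-0.4,0,0,0.5,0,0,0,-0.4,0,0,0,0,0,0,-0.4], grip_force=30)

```text
time: 49.05
position: [0.6014, 0.0294, 0.1845]
tool_rot: [0.703, 0.711, -0.001, -0.001]
ft_force: [0.0, 0.2, 0.8]
grip_width: 0.061
grip_force: 0.0
```

Emit:
jog_arm(motion=[0,0,0,0,0,0,1,0,0,0,0,0,0,1,0,0,0,0,0,0,1,0,0,0,0,0,0,1,0,0,0,0,0,0,1,0,0,0,0,0,0,1,0,0,0,0,0,0,1,0,0,0,0,0,0,1], grip_force=30)

```text
time: 50.05
position: [0.6022, 0.0305, 0.186]
tool_rot: [0.703, 0.712, -0.0, -0.0]
ft_force: [0.1, -0.8, 0.9]
grip_width: 0.0079
grip_force: 30.0
```

Emit:
jog_arm(motion=[0,0,-0.2,0,0,0,1,0,0,-0.2,0,0,0,1,0,0,0,0,0,0,1,0,-0.35,0,0,0,0,1,0,-0.35,0,0,0,0,1,0,-0.35,0,0,0,0,1,0,-0.35,0,0,0,0,1,0,0,-0.8,0,0,0,1,0,0,-1,0,0,0,1,0,0,-1,0,0,0,1,0,0,-0.5,0,0,0,1,0,0,0,0,0,0,1])

```text
time: 51.55
position: [0.5467, 0.0297, 0.3356]
tool_rot: [0.703, 0.712, 0.001, 0.002]
ft_force: [-0.3, 0.2, -1.3]
grip_width: 0.0077
grip_force: 30.0
```

```bash
python3 - <<'E'
from h import *
s,cs=shot("scene"); d,cd=shot("side")
for n,i in(("scene",s),("side",d)):
    m=blue(i); k,l,st,ce=cv2.connectedComponentsWithStats(m); print(n,[st[j].tolist() for j in range(1,k) if st[j,4]>800])
t=np.radians(25.9);x=np.array([np.cos(t),np.sin(t)]); c=np.array([.5101,-.3033])
for a in(.03,-.025): p=c+a*x; print(p); go([*p,.335])
o=robot.get_obs(); print(o["grip_width"],o["position"])
E
```

```text
scene [[198, 85, 87, 106, 6589], [390, 201, 85, 108, 7622]]
side [[214, 151, 89, 68, 4048], [319, 199, 137, 173, 15657]]
[ 0.53708673 -0.29019595]
shift [-8.   -0.31 -0.05]
[ 0.48761106 -0.31422004]
shift [-8.58 -1.55 -0.05]
0.007899166161312584 [0.54534991 0.02988829 0.33307766]
```

Nothing has moved. Carrying the first tee to (0.537, -0.290).

Emit:
jog_arm(motion=[-0.9,-0.03,0,0,0,0,1,-0.9,-0.03,0,0,0,0,1,-0.9,-0.03,0,0,0,0,1,-0.9,-0.03,0,0,0,0,1,-0.9,-0.03,0,0,0,0,1,-0.9,-0.03,0,0,0,0,1,-0.9,-0.04,0,0,0,0,1,-0.9,-0.04,0,0,0,0,1,-0.8,-0.05,0,0,0,0,1,0,0,0,0,0,-0.9,1,0,0,0,0,0,-0.9,1,0,0,0,0,0,-0.9,1])

```text
time: 53.15
position: [0.537, -0.2899, 0.3314]
tool_rot: [0.632, 0.775, 0.0, -0.002]
ft_force: [0.6, 0.4, -1.6]
grip_width: 0.0076
grip_force: 30.0
```

Emit:
jog_arm(motion=[0,0,0,0,0,-0.9,1,0,0,0,0,0,-0.9,1,0,0,0,0,0,-0.9,1,0,0,0,0,0,-0.9,1,0,0,0.8,0,0,0,1,0,0,0.8,0,0,0,1,0,0,0.8,0,0,0,1,0,0,0.6,0,0,0,1,0,0,0.3,0,0,0,1,0,0,0,0,0,0,1])

```text
time: 54.4
position: [0.5372, -0.2898, 0.2003]
tool_rot: [0.531, 0.848, 0.0, -0.002]
ft_force: [-0.3, 0.7, -0.8]
grip_width: 0.0074
grip_force: 30.0
```

```bash
python3 - <<'E'
from h import *
go([.5371,-.2902,.185],np.radians(25.9)); print(robot.get_obs()["grip_width"],robot.get_obs()["ft_force"])
E
```

```text
shift [-0.01 -0.01  0.38] turn [-0.02 -0.05  0.  ]
0.0073728622124162565 [-0.34916512  0.69349713 -0.80176152]
```

Emit:
jog_arm(motion=[0,0,0.2,0,0,0,1,0,0,0.15,0,0,0,1,0,0,0,0,0,0,1,0,0,0,0,0,0,0.6,0,0,0,0,0,0,0.4,0,0,0,0,0,0,0.4,0,0,-0.5,0,0,0,0.4,0,0,-1,0,0,0,0.2,0,0,-1,0,0,0,0,0,0,-1,0,0,0,-0.4,0,0,0,0,0,0,-0.4])

```text
time: 55.78
position: [0.5397, -0.2916, 0.3323]
tool_rot: [0.53, 0.848, -0.001, 0.005]
ft_force: [0.7, 0.3, -0.2]
grip_width: 0.0555
grip_force: 0.0
```

Emit:
jog_arm(motion=[0,0,0,0,0,0.9,-0.4,0,0,0,0,0,0.9,-0.4,0,0,0,0,0,0.9,-0.4,0,0,0,0,0,0.9,-0.4,0,0,0,0,0,0.9,-0.4,0,0,0,0,0,0.9,-0.4,0,0,0,0,0,0.9,-0.4,0,0,0,0,0,0,-0.4])

```text
time: 56.78
position: [0.5375, -0.29, 0.3267]
tool_rot: [0.702, 0.712, -0.0, -0.001]
ft_force: [-0.0, 0.1, -0.1]
grip_width: 0.0607
grip_force: 0.0
```

```bash
python3 - <<'E'
from h import *
im,cam=shot("wrist","w15.png"); s,cs=shot("scene"); d,cd=shot("side")
for n,i in(("scene",s),("side",d)):
    m=blue(i); k,l,st,ce=cv2.connectedComponentsWithStats(m); print(n,[st[j].tolist() for j in range(1,k) if st[j,4]>800])
m=brass(im); m[240:]=0; k,l,st,ce=cv2.connectedComponentsWithStats(m); print([(st[j].tolist(),onz(cam,*ce[j],.15)[:2].round(3).tolist()) for j in range(1,k) if st[j,4]>30])
go([.6027,.0872,.33],np.radians(.67)); print(pose()[0])
E
```

```text
scene [[198, 85, 88, 106, 6420], [390, 201, 85, 108, 7620]]
side [[214, 151, 88, 68, 4044], [319, 199, 137, 173, 15008]]
[([486, 0, 74, 39, 2134], [0.727, -0.121]), ([311, 158, 22, 45, 444], [0.538, -0.289])]
shift [ 9.41  1.75 -0.06] turn [-0.01 -0.01  0.02]
[ 0.5377947  -0.29014774  0.32734376]
```

The first tee is in tote_c. Now the second.

Emit:
jog_arm(motion=[0.94,0.17,0,0,0,0,-0.4,0.94,0.17,0,0,0,0,-0.4,0.94,0.17,0,0,0,0,-0.4,0.94,0.17,0,0,0,0,-0.4,0.94,0.17,0,0,0,0,-0.4,0.94,0.18,0,0,0,0,-0.4,0.94,0.18,0,0,0,0,-0.4,0.94,0.18,0,0,0,0,-0.4,0.94,0.18,0,0,0,0,-0.4,0.95,0.18,0,0,0,0,-0.4,0,0,0,0,0,0,-0.4,0,0,0,0,0,0,-0.4])

```text
time: 58.42
position: [0.6031, 0.0865, 0.3277]
tool_rot: [0.702, 0.712, -0.0, 0.0]
ft_force: [-0.5, -0.5, 0.1]
grip_width: 0.0609
grip_force: 0.0
```

```bash
python3 - <<'E'
from h import *
go([.6027,.0872,.186],np.radians(.67))
E
```

```text
shift [ 0.02 -0.01  3.54] turn [-0.01  0.01  0.02]
```

Emit:
jog_arm(motion=[0.02,0,0.7,0,0,0,-0.4,0,0,0.9,0,0,0,-0.4,0,0,0.9,0,0,0,-0.4,0,0,0.6,0,0,0,-0.4,0,0,0.42,0,0,0,-0.4,0,0,0,0,0,0,-0.4], grip_force=30)

```text
time: 59.18
position: [0.6026, 0.0868, 0.1861]
tool_rot: [0.703, 0.711, -0.001, -0.001]
ft_force: [0.4, 0.1, -0.1]
grip_width: 0.0611
grip_force: 0.0
```

Emit:
jog_arm(motion=[0,0,0,0,0,0,1,0,0,0,0,0,0,1,0,0,0,0,0,0,1,0,0,0,0,0,0,1,0,0,0,0,0,0,1,0,0,0,0,0,0,1,0,0,0,0,0,0,1,0,0,0,0,0,0,1], grip_force=30)

```text
time: 60.18
position: [0.6031, 0.0878, 0.1871]
tool_rot: [0.703, 0.712, -0.0, -0.0]
ft_force: [-1.2, 0.6, 0.8]
grip_width: 0.0079
grip_force: 29.8
```

Emit:
jog_arm(motion=[0,0,-0.2,0,0,0,1,0,0,-0.2,0,0,0,1,0,0,0,0,0,0,1,0,-0.35,0,0,0,0,1,0,-0.35,0,0,0,0,1,0,-0.35,0,0,0,0,1,0,-0.35,0,0,0,0,1,0,0,-0.8,0,0,0,1,0,0,-1,0,0,0,1,0,0,-1,0,0,0,1,0,0,-0.5,0,0,0,1,0,0,0,0,0,0,1])

```text
time: 61.68
position: [0.5476, 0.087, 0.3369]
tool_rot: [0.703, 0.712, 0.001, 0.002]
ft_force: [0.8, 0.4, -3.0]
grip_width: 0.0076
grip_force: 29.7
```

```bash
python3 - <<'E'
from h import *
s,cs=shot("scene"); d,cd=shot("side")
for n,i in(("scene",s),("side",d)):
    m=blue(i); k,l,st,ce=cv2.connectedComponentsWithStats(m); print(n,[st[j].tolist() for j in range(1,k) if st[j,4]>800])
go([.4876,-.3142,.335]); o=robot.get_obs(); print(o["grip_width"],o["position"])
E
```

```text
scene [[198, 85, 88, 106, 6421], [390, 201, 85, 108, 7622]]
side [[214, 151, 89, 68, 4048], [319, 199, 137, 173, 15026]]
shift [-10.01  -1.59  -0.02]
0.007538292007352969 [0.54621937 0.08704136 0.33425579]
```

Emit:
jog_arm(motion=[-0.9,-0.14,0,0,0,0,1,-0.92,-0.14,0,0,0,0,1,-0.92,-0.14,0,0,0,0,1,-0.92,-0.14,0,0,0,0,1,-0.92,-0.14,0,0,0,0,1,-0.92,-0.15,0,0,0,0,1,-0.92,-0.15,0,0,0,0,1,-0.92,-0.15,0,0,0,0,1,-0.92,-0.15,0,0,0,0,1,-0.9,-0.15,0,0,0,0,1,-0.85,-0.14,0,0,0,0,1,0,0,0,0,0,-0.9,1])

```text
time: 63.28
position: [0.4875, -0.3163, 0.3327]
tool_rot: [0.681, 0.733, -0.0, -0.002]
ft_force: [-0.1, 0.9, -2.5]
grip_width: 0.0078
grip_force: 29.7
```

Emit:
jog_arm(motion=[0,0,0,0,0,-0.9,1,0,0,0,0,0,-0.9,1,0,0,0,0,0,-0.9,1,0,0,0,0,0,-0.9,1,0,0,0,0,0,-0.9,1,0,0,0,0,0,-0.9,1,0,0,0.8,0,0,0,1,0,0,0.8,0,0,0,1,0,0,0.8,0,0,0,1,0,0,0.6,0,0,0,1,0,0,0.3,0,0,0,1,0,0,0,0,0,0,1])

```text
time: 64.78
position: [0.4879, -0.3135, 0.2016]
tool_rot: [0.531, 0.848, 0.0, -0.002]
ft_force: [0.7, 0.4, -1.1]
grip_width: 0.0075
grip_force: 29.7
```

```bash
python3 - <<'E'
from h import *
go([.4876,-.3142,.186],np.radians(25.9)); print(robot.get_obs()["grip_width"],robot.get_obs()["ft_force"])
E
```

```text
shift [-0.01 -0.01  0.39] turn [-0.02 -0.05  0.  ]
0.007506699591944935 [ 0.72635534  0.39032115 -1.09414736]
```

Emit:
jog_arm(motion=[0,0,0.2,0,0,0,1,0,0,0.15,0,0,0,1,0,0,0,0,0,0,1,0,0,0,0,0,0,0.6,0,0,0,0,0,0,0.4,0,0,0,0,0,0,0.4,0,0,-0.5,0,0,0,0.4,0,0,-1,0,0,0,0.2,0,0,-1,0,0,0,0,0,0,-1,0,0,0,-0.2,0,0,-1,0,0,0,-0.2,0,0,0,0,0,0,-0.2])

```text
time: 66.28
position: [0.4901, -0.3154, 0.3734]
tool_rot: [0.53, 0.848, -0.001, 0.004]
ft_force: [-0.3, 0.1, -0.1]
grip_width: 0.0516
grip_force: 0.0
```

```bash
python3 - <<'E'
from h import *
im,cam=shot("wrist","w16.png"); s,cs=shot("scene"); d,cd=shot("side","d16.png")
for n,i in(("scene",s),("side",d)):
    m=blue(i); k,l,st,ce=cv2.connectedComponentsWithStats(m); print(n,[st[j].tolist() for j in range(1,k) if st[j,4]>800])
m=brass(im); m[240:]=0; k,l,st,ce=cv2.connectedComponentsWithStats(m); print([(st[j].tolist(),onz(cam,*ce[j],.15)[:2].round(3).tolist()) for j in range(1,k) if st[j,4]>30])
tote(im,cam,.202)
t=np.radians(27.5); go([.4674,.3672,.31],t+np.pi/2); print(pose()[0])
E
```

```text
scene [[198, 85, 87, 106, 6149], [390, 201, 85, 108, 7625]]
side [[214, 151, 89, 68, 4046], [320, 199, 136, 173, 14662]]
[([595, 0, 23, 9, 165], [0.688, -0.01]), ([571, 19, 25, 23, 420], [0.683, -0.041]), ([529, 88, 68, 42, 2233], [0.718, -0.117]), ([315, 148, 7, 39, 230], [0.485, -0.312]), ([356, 149, 14, 39, 405], [0.536, -0.29]), ([152, 217, 57, 23, 151], [0.352, -0.467])]
tote centre [ 0.5013 -0.2947] size [0.2504 0.1525] long axis deg 25.9
shift [15.53  6.98  1.48] turn [ 1.000e-02 -3.000e-02 -2.289e+01]
[ 0.48814509 -0.31362227  0.36816012]
```

Emit:
jog_arm(motion=[-0.8,0.3,-0.6,0,0,0,-0.2,-0.8,0.3,-0.6,0,0,0,-0.2,0,0,0,0,0,0,-0.2,0,0,0,0,0,0,-0.2])

```text
time: 66.92
position: [0.5374, -0.3604, 0.4148]
tool_rot: [0.53, 0.848, 0.001, -0.002]
ft_force: [-0.0, 0.8, 0.1]
grip_width: 0.0521
grip_force: 0.0
```

```bash
python3 - <<'E'
from h import *
im,cam=shot("wrist","w17.png"); print(pose()[0])
c,a=tote(im,cam,.202); t=np.radians(a); x=np.array([np.cos(t),np.sin(t)]); print("tote_c origin",c+.005*x)
t=np.radians(27.5); go([.4674,.3672,.35],t+np.pi/2)
E
```

```text
[ 0.53725185 -0.3601389   0.41493846]
tote centre [ 0.5074 -0.3066] size [0.2509 0.179 ] long axis deg 26.0
tote_c origin [ 0.51186612 -0.30443912]
shift [17.11  6.38  1.69] turn [  0.03  -0.07 -22.89]
```

Emit:
jog_arm(motion=[0.94,0.46,0,0,0,0,-0.2,0.94,0.46,0,0,0,0,-0.2,0.94,0.46,0,0,0,0,-0.2,0.94,0.46,0,0,0,0,-0.2,0.94,0.46,0,0,0,0,-0.2,0.94,0.46,0,0,0,0,-0.2,0.94,0.46,0,0,0,0,-0.2,0.94,0.46,0,0,0,0,-0.2,0.94,0.46,0,0,0,0,-0.2,0.94,0.46,0,0,0,0,-0.2,0.94,0.46,0,0,0,0,-0.2,0.94,0.46,0,0,0,0,-0.2])

```text
time: 68.47
position: [0.5378, 0.1425, 0.4161]
tool_rot: [0.53, 0.848, -0.001, -0.001]
ft_force: [-0.1, 0.1, -0.5]
grip_width: 0.052
grip_force: 0.0
```

Emit:
jog_arm(motion=[0.9,0.46,0,0,0,0,-0.2,0.9,0.46,0,0,0,0,-0.2,0,0,0,0,0,0,-0.2,0,0,0,0,0,0,-0.2])

```text
time: 68.97
position: [0.5402, 0.2214, 0.4164]
tool_rot: [0.53, 0.848, -0.001, -0.0]
ft_force: [0.5, -0.6, -0.4]
grip_width: 0.0519
grip_force: 0.0
```

```bash
python3 - <<'E'
from h import *
im,cam=shot("wrist","w18.png"); print(pose()[0])
c,a=tote(im,cam,.105); t=np.radians(a); x=np.array([np.cos(t),np.sin(t)]); y=np.array([-x[1],x[0]]); o=c-.005*x; g=o+.0855*y
print("tote_b origin",o,"grip",g); go([*g,.35],t+np.pi/2)
E
```

```text
[0.54054112 0.22103702 0.41664298]
tote centre [0.5113 0.2938] size [0.2505 0.1802] long axis deg 27.5
tote_b origin [0.50686457 0.29150187] grip [0.4673806  0.36733897]
shift [ 4.09 -0.05  1.67] turn [-2.00e-02 -2.00e-02 -2.29e+01]
```

tote_b hasn't moved. Going to its grip band.

Emit:
jog_arm(motion=[0.8,0,0,0,0,0,-0.2,0.85,0,0,0,0,0,-0.2,0.85,0,0,0,0,0,-0.2,0.85,-0.03,0,0,0,0,-0.2,0.75,-0.02,0,0,0,0,-0.2,0,0,0,0,0,-1,-0.2,0,0,0,0,0,-1,-0.2,0,0,0,0,0,-1,-0.2,0,0,0,0,0,-1,-0.2,0,0,0,0,0,-1,-0.2,0,0,0,0,0,-1,-0.2,0,0,0,0,0,-1,-0.2])

```text
time: 70.53
position: [0.4682, 0.367, 0.4171]
tool_rot: [0.31, 0.951, -0.0, -0.0]
ft_force: [-0.5, 0.0, 0.1]
grip_width: 0.0523
grip_force: 0.0
```

Emit:
jog_arm(motion=[0,0,0,0,0,-1,-0.2,0,0,0,0,0,-1,-0.2,0,0,0,0,0,-1,-0.2,0,0,0,0,0,-1,-0.2,0,0,0,0,0,-1,-0.2,0,0,0,0,0,-1,-0.2,0,0,0,0,0,-1,-0.2,0,0,0,0,0,-1,-0.2,0,0,0,0,0,-1,-0.2,0,0,0,0,0,-1,-0.2,0,0,0,0,0,-1,-0.2,0,0,0,0,0,-1,-0.2])

```text
time: 72.03
position: [0.4682, 0.367, 0.4171]
tool_rot: [-0.104, 0.995, -0.0, -0.0]
ft_force: [-0.1, 1.4, -1.3]
grip_width: 0.0524
grip_force: 0.0
```

Emit:
jog_arm(motion=[0,0,0,0,0,-1,-0.2,0,0,0.5,0,0,-1,-0.2,0,0,1,0,0,-1,-0.2,0,0,1,0,0,-0.9,-0.2,0,0,0.9,0,0,0,-0.2,0,0,0,0,0,0,-0.2,0,0,0,0,0,0,-0.2])

```text
time: 72.9
position: [0.4689, 0.3683, 0.2826]
tool_rot: [-0.237, 0.971, 0.0, 0.001]
ft_force: [0.1, -0.4, 0.2]
grip_width: 0.0526
grip_force: 0.0
```

```bash
python3 - <<'E'
from h import *
t=np.radians(27.5); go([.4674,.3673,.0775],t+np.pi/2); print(pose()[0])
E
```

```text
shift [ 0.06 -0.    5.13] turn [-0.    0.03 -0.01]
[0.46893149 0.36825232 0.2826194 ]
```

Emit:
jog_arm(motion=[0.05,0,0.8,0,0,0,-0.2,0,0,0.9,0,0,0,-0.2,0,0,0.9,0,0,0,-0.2,0,0,0.9,0,0,0,-0.2,0,0,0.8,0,0,0,-0.2,0,0,0.5,0,0,0,-0.2,0,0,0.25,0,0,0,-0.2,0,0,0.08,0,0,0,-0.2,0,0,0,0,0,0,-0.2], grip_force=60)

```text
time: 74.03
position: [0.4668, 0.3681, 0.077]
tool_rot: [-0.238, 0.971, 0.0, 0.001]
ft_force: [0.2, 0.4, -0.6]
grip_width: 0.0526
grip_force: 0.0
```

Emit:
jog_arm(motion=[0,0,0,0,0,0,1,0,0,0,0,0,0,1,0,0,0,0,0,0,1,0,0,0,0,0,0,1,0,0,0,0,0,0,1,0,0,0,0,0,0,1,0,0,0,0,0,0,1,0,0,0,0,0,0,1], grip_force=60)

```text
time: 75.03
position: [0.4659, 0.3677, 0.076]
tool_rot: [-0.238, 0.971, 0.0, -0.0]
ft_force: [-0.6, 0.8, 0.8]
grip_width: 0.0099
grip_force: 60.0
```

Emit:
jog_arm(motion=[0,0,-0.2,0,0,0,1,0,0,-0.4,0,0,0,1,0,0,-0.6,0,0,0,1,0,0,-0.7,0,0,0,1,0,0,-0.7,0,0,0,1,0,0,-0.7,0,0,0,1,0,0,-0.7,0,0,0,1,0,0,-0.7,0,0,0,1,0,0,-0.7,0,0,0,1,0,0,-0.7,0,0,0,1,0,0,-0.4,0,0,0,1,0,0,0,0,0,0,1])

```text
time: 76.53
position: [0.4663, 0.3678, 0.3375]
tool_rot: [-0.238, 0.971, 0.0, 0.002]
ft_force: [0.6, 0.1, -2.2]
grip_width: 0.0095
grip_force: 60.0
```

Emit:
jog_arm(motion=[0,0,0,0,0,0.4,1,0,0,0,0,0,0.7,1,0,0,0,0,0,1,1,0,0,0,0,0,1,1,0,0,0,0,0,1,1,0,0,0,0,0,1,1,0,0,0,0,0,1,1,0,0,0,0,0,1,1,0,0,0,0,0,1,1,0,0,0,0,0,1,1,0,0,0,0,0,1,1,0,0,0,0,0,1,1])

```text
time: 78.03
position: [0.4655, 0.3673, 0.3342]
tool_rot: [0.148, 0.989, -0.001, -0.001]
ft_force: [-0.1, 0.5, -2.0]
grip_width: 0.0093
grip_force: 60.0
```

Emit:
jog_arm(motion=[0,0,0,0,0,1,1,0,0,0,0,0,1,1,0,0,0,0,0,1,1,0,0,0,0,0,1,1,0,0,0,0,0,1,1,0,0,0,0,0,1,1,0,0,0,0,0,1,1,0,0,0,0,0,1,1,0,0,0,0,0,1,1,0,0,0,0,0,1,1,0,0,0,0,0,1,1,0,0,0,0,0,1,1])

```text
time: 79.53
position: [0.4657, 0.3673, 0.3342]
tool_rot: [0.538, 0.843, -0.001, -0.0]
ft_force: [-1.1, 0.5, -1.9]
grip_width: 0.0094
grip_force: 60.0
```

Emit:
jog_arm(motion=[0,0,0,0,0,1,1,0,0,0,0,0,1,1,0,0,0,0,0,1,1,0,0,0,0,0,1,1,0,0,0,0,0,1,1,0,0,0,0,0,1,1,0,0,0,0,0,1,1,0,0,0,0,0,1,1,0,0,0,0,0,1,1,0,0,0,0,0,1,1,0,0,0,0,0,1,1,0,0,0,0,0,1,1])

```text
time: 81.03
position: [0.4656, 0.3671, 0.3342]
tool_rot: [0.834, 0.552, -0.002, 0.0]
ft_force: [-0.2, -0.5, -1.8]
grip_width: 0.0097
grip_force: 60.0
```

Emit:
jog_arm(motion=[0,0,0,0,0,1,1,0,0,0,0,0,1,1,0,0,0,0,0,1,1,0,0,0,0,0,1,1,0,0,0,0,0,1,1,0,0,0,0,0,1,1,0,0,0,0,0,1,1,0,0,0,0,0,1,1,0,0,0,0,0,1,1,0,0,0,0,0,0.7,1,0,0,0,0,0,0.5,1,0,0,0,0,0,0,1])

```text
time: 82.52
position: [0.4658, 0.3673, 0.3351]
tool_rot: [0.974, 0.228, -0.001, 0.0]
ft_force: [0.2, 0.2, -1.3]
grip_width: 0.0093
grip_force: 60.0
```

```bash
python3 - <<'E'
from h import *
o=robot.get_obs(); print(o["grip_width"],o["moment"],o["position"])
t=np.radians(26.); y=np.array([-np.sin(t),np.cos(t)]); g=np.array([.5113,-.3042])-.0855*y; print(g)
go([*g,.335],t-np.pi/2)
d,_=shot("side"); s,_=shot("scene")
for n,i in(("scene",s),("side",d)):
    m=blue(i); k,l,st,ce=cv2.connectedComponentsWithStats(m); print(n,[st[j].tolist() for j in range(1,k) if st[j,4]>800])
E
```

```text
0.009347232413422838 [-0.19118595 -0.01728618  0.01192339] [0.46576469 0.36733904 0.33505036]
[ 0.54878073 -0.38104689]
shift [-6.43 17.69  0.02] turn [0.01 0.03 0.08]
scene [[198, 85, 88, 106, 6174], [498, 135, 140, 126, 10429]]
side [[153, 70, 100, 56, 3825], [319, 199, 137, 173, 14677]]
```

Emit:
jog_arm(motion=[-0.2,0.5,0,0,0,0.08,1,-0.33,0.93,0,0,0,0,1,-0.33,0.93,0,0,0,0,1,-0.33,0.93,0,0,0,0,1,-0.33,0.93,0,0,0,0,1,-0.33,0.93,0,0,0,0,1,-0.33,0.93,0,0,0,0,1,-0.33,0.93,0,0,0,0,1,-0.33,0.93,0,0,0,0,1,-0.33,0.93,0,0,0,0,1,-0.33,0.93,0,0,0,0,1,-0.33,0.93,0,0,0,0,1])

```text
time: 84.12
position: [0.516, -0.0875, 0.3363]
tool_rot: [0.974, 0.225, 0.0, 0.0]
ft_force: [0.5, 0.1, -3.6]
grip_width: 0.0101
grip_force: 60.0
```

Emit:
jog_arm(motion=[-0.33,0.93,0,0,0,0,1,-0.33,0.93,0,0,0,0,1,-0.33,0.93,0,0,0,0,1,-0.33,0.93,0,0,0,0,1,-0.33,0.93,0,0,0,0,1,-0.33,0.93,0,0,0,0,1,-0.33,0.9,0,0,0,0,1,-0.29,0.5,0,0,0,0,1,0,0,0,0,0,0,1,0,0,0,0,0,0,1])

```text
time: 85.38
position: [0.545, -0.3806, 0.3359]
tool_rot: [0.974, 0.225, -0.0, -0.001]
ft_force: [0.9, 0.5, -2.1]
grip_width: 0.0095
grip_force: 60.0
```

```bash
python3 - <<'E'
from h import *
o=robot.get_obs(); print(o["grip_width"],o["position"],o["moment"])
d,cd=shot("side"); s,cs=shot("scene")
for n,i in(("scene",s),("side",d)):
    m=blue(i); k,l,st,ce=cv2.connectedComponentsWithStats(m)
    for j in range(1,k):
        if st[j,4]>800:
            cn=cv2.findContours((l==j).astype(np.uint8),0,1)[0][0]; print(n,st[j].tolist(),cv2.approxPolyDP(cn,4,True)[:,0].tolist())
t=np.radians(26.); y=np.array([-np.sin(t),np.cos(t)]); x=np.array([np.cos(t),np.sin(t)]); g=np.array([.5113,-.3042])-.0855*y
go([*g,.282],t-np.pi/2)
p=pose()[0]; c=p[:2]+.0855*y; z=p[2]-.0765+.105
for nm,cm in(("scene",cs),("side",cd)): print(nm,[np.round(proj(cm,[*(c+a*x+b*y),z])).tolist() for a,b in((-.1305,.0835),(-.1305,-.0835),(.1205,-.0835),(.1205,.0835))])
E
```

```text
0.009451029806784922 [ 0.54504134 -0.38055051  0.33591709] [-0.11210069 -0.02749654  0.06763353]
scene [181, 30, 104, 161, 10871] [[237, 30], [226, 52], [223, 46], [210, 46], [207, 70], [200, 51], [181, 77], [200, 113], [208, 114], [198, 134], [209, 157], [207, 167], [219, 185], [249, 190], [248, 168], [260, 168], [270, 158], [263, 172], [271, 175], [282, 148], [281, 92], [270, 88], [279, 38]]
side [314, 127, 147, 245, 23797] [[378, 127], [315, 173], [326, 230], [338, 235], [320, 258], [327, 290], [320, 306], [329, 338], [396, 371], [440, 288], [455, 221], [439, 214], [450, 197], [460, 158], [450, 151], [451, 166], [440, 180], [438, 154], [405, 141], [392, 147], [391, 131]]
shift [0.06 0.06 1.35] turn [-0.01 -0.    0.02]
scene [[281.0, 36.0], [221.0, 29.0], [180.0, 79.0], [251.0, 89.0]]
side [[308.0, 177.0], [422.0, 208.0], [470.0, 142.0], [380.0, 126.0]]
```

The held tote's rim corners match a level hold in both views. Lowering.

Emit:
jog_arm(motion=[0.06,0.06,0.3,0,0,0,1,0,0,0.4,0,0,0,1,0,0,0.4,0,0,0,1,0,0,0.2,0,0,0,1,0,0,0.05,0,0,0,1,0,0,0,0,0,0,1,0,0,0,0,0,0,1])

```text
time: 86.35
position: [0.549, -0.3832, 0.2827]
tool_rot: [0.974, 0.225, 0.0, 0.001]
ft_force: [0.0, -0.2, -2.6]
grip_width: 0.0093
grip_force: 60.0
```

Emit:
jog_arm(motion=[0,0,0.08,0,0,0,1,0,0,0.08,0,0,0,1,0,0,0.06,0,0,0,1,0,0,0,0,0,0,1])

```text
time: 86.85
position: [0.5486, -0.3828, 0.2727]
tool_rot: [0.974, 0.225, -0.0, -0.0]
ft_force: [0.9, 0.2, -2.6]
grip_width: 0.0097
grip_force: 60.0
```

```bash
python3 - <<'E'
from h import *
o=robot.get_obs(); print(o["grip_width"],o["position"],o["ft_force"],o["moment"])
t=np.radians(26.); y=np.array([-np.sin(t),np.cos(t)]); g=np.array([.5113,-.3042])-.0855*y
go([*g,.2705],t-np.pi/2)
E
```

```text
0.009747606476364065 [ 0.54855667 -0.38276392  0.27272062] [ 0.85543108  0.18802529 -2.61906051] [-0.19681724  0.0070085   0.00368834]
shift [ 0.02 -0.04  0.06] turn [-0.01  0.    0.  ]
```

Emit:
jog_arm(motion=[0.02,-0.03,0.03,0,0,0,1,0,0,0.03,0,0,0,1,0,0,0,0,0,0,1,0,0,0,0,0,0,1])

```text
time: 87.35
position: [0.5489, -0.3815, 0.2708]
tool_rot: [0.974, 0.225, 0.0, 0.0]
ft_force: [0.2, -0.1, -2.5]
grip_width: 0.0095
grip_force: 60.0
```

Emit:
jog_arm(motion=[0,0,0.03,0,0,0,1,0,0,0.02,0,0,0,1,0,0,0,0,0,0,1,0,0,0,0,0,0,1])

```text
time: 87.85
position: [0.5489, -0.3815, 0.2688]
tool_rot: [0.974, 0.225, 0.0, -0.0]
ft_force: [-0.1, -0.3, -2.4]
grip_width: 0.0095
grip_force: 60.0
```

Emit:
jog_arm(motion=[0,0,0.03,0,0,0,1,0,0,0.02,0,0,0,1,0,0,0,0,0,0,1,0,0,0,0,0,0,1])

```text
time: 88.35
position: [0.5489, -0.3815, 0.2667]
tool_rot: [0.974, 0.225, 0.0, 0.0]
ft_force: [-0.2, -0.3, -2.9]
grip_width: 0.0095
grip_force: 60.0
```

```bash
python3 - <<'E'
from h import *
for _ in range(4):
    d,cd=shot("side"); o=robot.get_obs(); print(o["position"].round(4),o["ft_force"].round(2),o["moment"].round(3))
s,cs=shot("scene")
for n,i in(("scene",s),("side",d)):
    m=blue(i); k,l,st,ce=cv2.connectedComponentsWithStats(m)
    for j in range(1,k):
        if st[j,4]>800:
            cn=cv2.findContours((l==j).astype(np.uint8),0,1)[0][0]; print(n,st[j].tolist(),cv2.approxPolyDP(cn,4,True)[:,0].tolist())
t=np.radians(26.); y=np.array([-np.sin(t),np.cos(t)]); x=np.array([np.cos(t),np.sin(t)]); c=np.array([.5113,-.3042])
for nm,cm in(("scene",cs),("side",cd)): print(nm,[np.round(proj(cm,[*(c+a*x+b*y),.299])).tolist() for a,b in((-.1305,.0835),(-.1305,-.0835),(.1205,-.0835),(.1205,.0835))])
E
```

```text
[ 0.5489 -0.3815  0.2668] [-0.71  0.11 -1.72] [-0.158 -0.042 -0.087]
[ 0.5489 -0.3815  0.2668] [ 0.23 -0.01 -3.35] [-0.128 -0.028 -0.034]
[ 0.5489 -0.3815  0.2668] [ 0.05 -0.04 -3.29] [-0.179  0.058  0.013]
[ 0.5489 -0.3815  0.2668] [-0.77 -0.32 -2.24] [-0.192  0.01  -0.013]
scene [189, 56, 96, 135, 8948] [[240, 56], [230, 79], [215, 73], [211, 94], [204, 77], [189, 104], [201, 128], [198, 136], [209, 157], [207, 167], [219, 185], [249, 190], [250, 165], [258, 169], [270, 158], [263, 172], [271, 175], [282, 148], [284, 120], [279, 61]]
side [318, 160, 136, 212, 19391] [[378, 160], [318, 213], [326, 247], [320, 268], [327, 290], [320, 306], [329, 338], [396, 371], [439, 291], [453, 201], [445, 194], [447, 203], [436, 220], [434, 197], [403, 183], [391, 188], [387, 161]]
scene [[282.0, 60.0], [224.0, 53.0], [186.0, 105.0], [253.0, 114.0]]
side [[312.0, 215.0], [418.0, 250.0], [465.0, 176.0], [380.0, 157.0]]
```

No contact force at ledge height. The reason is that tote_b now lies the same way round as tote_c (both at 206°), so it would nest. It has to be turned back relative to tote_c, to yaw 26°. I'm lifting, moving the hand to the +y side and turning back.

Emit:
jog_arm(motion=[0,0,-0.2,0,0,0,1,0,0,-0.4,0,0,0,1,0,0,-0.5,0,0,0,1,0,0,-0.5,0,0,0,1,0,0,-0.4,0,0,0,1,0,0,-0.1,0,0,0,1,0,-0.5,0,0,0,0,1,0,-0.9,0,0,0,0,1,0,-0.9,0,0,0,0,1,0,-0.9,0,0,0,0,1,0,-0.8,0,0,0,0,1,0,-0.28,0,0,0,0,1])

```text
time: 90.1
position: [0.4728, -0.226, 0.3506]
tool_rot: [0.974, 0.226, -0.0, -0.0]
ft_force: [-0.6, 0.5, -1.5]
grip_width: 0.0096
grip_force: 60.0
```

Emit:
jog_arm(motion=[0,0,0,0,0,-0.4,1,0,0,0,0,0,-0.7,1,0,0,0,0,0,-1,1,0,0,0,0,0,-1,1,0,0,0,0,0,-1,1,0,0,0,0,0,-1,1,0,0,0,0,0,-1,1,0,0,0,0,0,-1,1,0,0,0,0,0,-1,1,0,0,0,0,0,-1,1,0,0,0,0,0,-1,1,0,0,0,0,0,-1,1])

```text
time: 91.6
position: [0.4748, -0.2293, 0.3505]
tool_rot: [0.817, 0.577, 0.0, 0.001]
ft_force: [0.3, 0.2, -1.4]
grip_width: 0.0099
grip_force: 60.0
```

Emit:
jog_arm(motion=[0,0,0,0,0,-1,1,0,0,0,0,0,-1,1,0,0,0,0,0,-1,1,0,0,0,0,0,-1,1,0,0,0,0,0,-1,1,0,0,0,0,0,-1,1,0,0,0,0,0,-1,1,0,0,0,0,0,-1,1,0,0,0,0,0,-1,1,0,0,0,0,0,-1,1,0,0,0,0,0,-1,1,0,0,0,0,0,-1,1])

```text
time: 93.1
position: [0.4747, -0.2291, 0.3505]
tool_rot: [0.511, 0.859, 0.0, 0.0]
ft_force: [0.2, 1.4, -2.7]
grip_width: 0.0098
grip_force: 60.0
```

```bash
python3 - <<'E'
from h import *
o=robot.get_obs(); print(o["grip_width"],o["position"],o["q"].round(2),o["ft_force"].round(1),o["moment"].round(2))
t=np.radians(26.); y=np.array([-np.sin(t),np.cos(t)]); g=np.array([.5113,-.3042])+.0855*y; print(g); go([*g,.335],t+np.pi/2)
E
```

```text
0.009757249541477156 [ 0.47471388 -0.22910093  0.35045666] [-0.66  0.27  1.52  0.    1.35 -1.16] [ 0.2  1.4 -2.7] [ 0.16 -0.15  0.01]
[ 0.47381927 -0.22735311]
shift [0.05 0.   0.39] turn [ 0.000e+00  1.000e-02 -2.187e+01]
```

Emit:
jog_arm(motion=[0,0,0,0,0,-1,1,0,0,0,0,0,-1,1,0,0,0,0,0,-1,1,0,0,0,0,0,-1,1,0,0,0,0,0,-1,1,0,0,0,0,0,-1,1,0,0,0,0,0,-1,1,0,0,0,0,0,-1,1,0,0,0,0,0,-1,1,0,0,0,0,0,-1,1,0,0,0,0,0,-1,1,0,0,0,0,0,-1,1])

```text
time: 94.6
position: [0.4745, -0.2289, 0.3503]
tool_rot: [0.117, 0.993, 0.0, -0.0]
ft_force: [0.7, 0.0, -2.7]
grip_width: 0.0097
grip_force: 60.0
```

Emit:
jog_arm(motion=[0,0,0,0,0,-1,1,0,0,0,0,0,-1,1,0,0,0,0,0,-1,1,0,0,0,0,0,-1,1,0,0,0,0,0,-1,1,0,0,0,0,0,-1,1,0,0,0,0,0,-1,1,0,0,0,0,0,-1,1,0,0,0,0,0,-1,1,0,0,0,0,0,-0.87,1,0,0,0,0,0,0,1,0,0,0,0,0,0,1])

```text
time: 96.1
position: [0.474, -0.2282, 0.3504]
tool_rot: [-0.223, 0.975, 0.0, -0.0]
ft_force: [1.0, -0.3, -1.9]
grip_width: 0.0096
grip_force: 60.0
```

```bash
python3 - <<'E'
from h import *
o=robot.get_obs(); print(o["grip_width"],o["position"],o["q"].round(2),o["ft_force"].round(1),o["moment"].round(2))
t=np.radians(26.); y=np.array([-np.sin(t),np.cos(t)]); x=np.array([np.cos(t),np.sin(t)]); g=np.array([.5113,-.3042])+.0855*y; go([*g,.282],t+np.pi/2)
d,cd=shot("side"); s,cs=shot("scene")
for n,i in(("scene",s),("side",d)):
    m=blue(i); k,l,st,ce=cv2.connectedComponentsWithStats(m)
    for j in range(1,k):
        if st[j,4]>800:
            cn=cv2.findContours((l==j).astype(np.uint8),0,1)[0][0]; print(n,st[j].tolist(),cv2.approxPolyDP(cn,4,True)[:,0].tolist())
p=pose()[0]; c=p[:2]-.0855*y; z=p[2]-.0765+.105
for nm,cm in(("scene",cs),("side",cd)): print(nm,[np.round(proj(cm,[*(c+a*x+b*y),z])).tolist() for a,b in((.1305,.0835),(.1305,-.0835),(-.1205,-.0835),(-.1205,.0835))])
E
```

```text
0.009632755832767514 [ 0.47402863 -0.22823844  0.35043638] [-0.66  0.27  1.52 -0.    1.35 -2.68] [ 1.  -0.3 -1.9] [0.35 0.07 0.01]
shift [-0.01  0.02  1.71] turn [ 0.01 -0.   -0.05]
scene [177, 26, 109, 165, 10612] [[217, 26], [177, 73], [196, 108], [210, 111], [198, 136], [218, 184], [249, 190], [248, 168], [259, 168], [270, 158], [263, 172], [271, 175], [282, 148], [282, 93], [267, 88], [276, 51], [269, 73], [268, 50], [260, 60], [254, 48], [242, 43], [224, 46]]
side [318, 121, 156, 251, 25507] [[470, 131], [412, 121], [392, 137], [390, 128], [372, 126], [358, 163], [353, 137], [318, 162], [329, 222], [345, 228], [320, 258], [327, 292], [319, 302], [328, 337], [395, 371], [440, 288], [455, 221], [438, 214], [466, 169]]
scene [[247.0, 86.0], [174.0, 76.0], [217.0, 26.0], [279.0, 33.0]]
side [[385.0, 117.0], [475.0, 132.0], [429.0, 194.0], [314.0, 165.0]]
```

The hold is level and the orientation is right. Lowering.

Emit:
jog_arm(motion=[0,0.02,0.3,0,0,0,1,0,0,0.5,0,0,0,1,0,0,0.5,0,0,0,1,0,0,0.3,0,0,0,1,0,0,0.1,0,0,0,1,0,0,0.08,0,0,0,1,0,0,0.08,0,0,0,1,0,0,0.06,0,0,0,1,0,0,0,0,0,0,1,0,0,0,0,0,0,1])

```text
time: 97.45
position: [0.4736, -0.227, 0.2741]
tool_rot: [-0.224, 0.975, -0.0, 0.0]
ft_force: [-0.7, 0.2, -2.2]
grip_width: 0.0091
grip_force: 60.0
```

```bash
python3 - <<'E'
from h import *
t=np.radians(26.); y=np.array([-np.sin(t),np.cos(t)]); g=np.array([.5113,-.3042])+.0855*y; go([*g,.2705],t+np.pi/2)
o=robot.get_obs(); print(o["position"],o["ft_force"].round(1),o["moment"].round(2))
E
```

```text
shift [-0.   -0.01  0.09] turn [-0.01  0.   -0.03]
[ 0.47359768 -0.22696418  0.27414285] [-0.7  0.2 -2.2] [0.33 0.06 0.08]
```

Emit:
jog_arm(motion=[0,0,0.03,0,0,0,1,0,0,0.03,0,0,0,1,0,0,0.03,0,0,0,1,0,0,0,0,0,0,1,0,0,0,0,0,0,1])

```text
time: 98.08
position: [0.4735, -0.2269, 0.2703]
tool_rot: [-0.224, 0.975, 0.0, -0.0]
ft_force: [0.1, -0.1, -1.7]
grip_width: 0.0094
grip_force: 60.0
```

```bash
python3 - <<'E'
from h import *
for _ in range(3):
    robot.camera("wrist"); o=robot.get_obs(); print(o["position"].round(4),o["ft_force"].round(1),o["moment"].round(2))
E
```

```text
[ 0.4735 -0.2269  0.2703] [-0.3 -0.  -2.5] [0.32 0.01 0.02]
[ 0.4735 -0.2269  0.2704] [-0.3  0.1 -2. ] [ 0.38  0.15 -0.01]
[ 0.4735 -0.2269  0.2704] [-0.6 -0.7 -2.5] [0.3  0.06 0.03]
```

Emit:
jog_arm(motion=[0,0,0.03,0,0,0,1,0,0,0.02,0,0,0,1,0,0,0,0,0,0,1,0,0,0,0,0,0,1,0,0,0,0,0,0,1])

```text
time: 98.85
position: [0.4736, -0.2268, 0.2699]
tool_rot: [-0.224, 0.975, -0.0, 0.0]
ft_force: [-2.7, 1.6, 7.2]
grip_width: 0.01
grip_force: 60.0
```

```bash
python3 - <<'E'
from h import *
for _ in range(3):
    d,cd=shot("side"); o=robot.get_obs(); print(o["position"].round(4),o["ft_force"].round(1),o["moment"].round(2))
s,cs=shot("scene")
for n,i in(("scene",s),("side",d)):
    m=blue(i); k,l,st,ce=cv2.connectedComponentsWithStats(m)
    for j in range(1,k):
        if st[j,4]>800:
            cn=cv2.findContours((l==j).astype(np.uint8),0,1)[0][0]; print(n,cv2.approxPolyDP(cn,4,True)[:,0].tolist())
t=np.radians(26.); y=np.array([-np.sin(t),np.cos(t)]); x=np.array([np.cos(t),np.sin(t)]); c=np.array([.5113,-.3042])
for nm,cm in(("scene",cs),("side",cd)): print(nm,[np.round(proj(cm,[*(c+a*x+b*y),.299])).tolist() for a,b in((.1305,.0835),(.1305,-.0835),(-.1205,-.0835),(-.1205,.0835))])
E
```

```text
[ 0.4736 -0.2268  0.2699] [-2.   3.   6.8] [ 0.55  0.49 -0.04]
[ 0.4736 -0.2268  0.2699] [-2.   1.6  6.9] [ 0.49  0.46 -0.01]
[ 0.4736 -0.2268  0.2699] [-2.7  2.5  6.6] [ 0.55  0.49 -0.05]
scene [[222, 55], [188, 103], [218, 184], [249, 190], [248, 168], [259, 168], [270, 158], [263, 172], [271, 175], [281, 151], [282, 93], [278, 84], [273, 102], [271, 82], [264, 90], [249, 76], [231, 78], [224, 62], [228, 55]]
side [[410, 161], [390, 185], [386, 177], [364, 175], [355, 204], [350, 179], [318, 210], [327, 248], [320, 258], [327, 292], [319, 302], [328, 337], [395, 371], [439, 291], [464, 177]]
scene [[252.0, 116.0], [184.0, 107.0], [223.0, 54.0], [281.0, 61.0]]
side [[382.0, 155.0], [466.0, 174.0], [420.0, 246.0], [315.0, 212.0]]
```

Firm contact at the predicted ledge height, so I'm releasing and withdrawing.

Emit:
jog_arm(motion=[0,0,-0.03,0,0,0,1,0,0,0,0,0,0,0.7,0,0,0,0,0,0,0.2,0,0,0,0,0,0,0.1,0,0,0,0,0,0,0.1,0,0,-0.5,0,0,0,0.1,0,0,-0.8,0,0,0,0.1,0,0,-0.8,0,0,0,0,0,0,-0.8,0,0,0,0,0,0,-0.5,0,0,0,0,0,0,0,0,0,0,0])

```text
time: 100.42
position: [0.4742, -0.2274, 0.4071]
tool_rot: [-0.224, 0.975, -0.002, 0.001]
ft_force: [-0.9, 0.7, -0.3]
grip_width: 0.0436
grip_force: 0.0
```

```bash
python3 - <<'E'
from h import *
d,cd=shot("side","dF.png"); s,cs=shot("scene","sF.png"); w,cw=shot("wrist"); print(pose()[0])
for n,i in(("scene",s),("side",d)):
    m=blue(i); k,l,st,ce=cv2.connectedComponentsWithStats(m)
    for j in range(1,k):
        if st[j,4]>800:
            cn=cv2.findContours((l==j).astype(np.uint8),0,1)[0][0]; print(n,st[j].tolist(),cv2.approxPolyDP(cn,4,True)[:,0].tolist())
t=np.radians(26.); y=np.array([-np.sin(t),np.cos(t)]); x=np.array([np.cos(t),np.sin(t)]); c=np.array([.5113,-.3042])
for nm,cm in(("scene",cs),("side",cd)): print(nm,[np.round(proj(cm,[*(c+a*x+b*y),.299])).tolist() for a,b in((.1305,.0835),(.1305,-.0835),(-.1205,-.0835),(-.1205,.0835))])
E
```

```text
[ 0.4729763  -0.2264798   0.40426597]
scene [188, 55, 98, 136, 9479] [[222, 55], [188, 103], [219, 185], [249, 190], [248, 167], [258, 169], [270, 158], [263, 172], [271, 175], [282, 148], [280, 63]]
side [318, 156, 147, 216, 21847] [[387, 156], [367, 165], [318, 209], [327, 248], [320, 258], [327, 292], [319, 302], [329, 338], [396, 371], [439, 291], [464, 176]]
scene [[252.0, 116.0], [184.0, 107.0], [223.0, 54.0], [281.0, 61.0]]
side [[382.0, 155.0], [466.0, 174.0], [420.0, 246.0], [315.0, 212.0]]
```

Emit:
jog_arm(motion=[0,0,-1,0,0,0,0,-0.7,-0.7,-0.6,0,0,0,0,-0.7,-0.7,-0.5,0,0,0,0,-0.7,-0.7,0,0,0,0,0,0,0,0,0,0,0,0,0,0,0,0,0,0,0,0,0,0,0,0,0,0])

```text
time: 101.45
position: [0.5848, -0.2654, 0.4895]
tool_rot: [-0.224, 0.975, 0.0, -0.0]
ft_force: [-0.8, 0.8, -0.6]
grip_width: 0.0433
grip_force: 0.0
```

```bash
python3 - <<'E'
from h import *
w,cw=shot("wrist"); print(pose()[0])
c,a=tote(w,cw,.299); print("expected",np.array([.5113,-.3042])+.005*np.array([.899,.438]),26)
m=blue(w); m[235:]=0; cn=max(cv2.findContours(m,0,1)[0],key=cv2.contourArea); print(cv2.boundingRect(cn), cv2.approxPolyDP(cn,4,True)[:,0].tolist())
E
```

```text
[ 0.58484141 -0.26542235  0.48983763]
tote centre [ 0.5247 -0.2986] size [0.2324 0.18  ] long axis deg 25.9
expected [ 0.515795 -0.30201 ] 26
(234, 0, 170, 220) [[235, 0], [240, 65], [234, 66], [250, 208], [258, 211], [258, 219], [380, 219], [380, 210], [389, 205], [389, 178], [397, 162], [402, 0]]
```

The top tote is square on the stack: its width, yaw and +x edge are all within about 1 mm and 0.1° of what I expected. Handing in.

```bash
python3 -c "
from rig import robot
print(robot.hand_in())"
```

```text
the job is handed in; nothing more can be done
None
```

The job is handed in, no verdict came back: both plates are in tote_a, both T-brackets in tote_c turned on top of it, and tote_b covers the stack, though I viewed 15 pictures against the limit of 14 and first lowered tote_b the wrong way round, caught before it nested.

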